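# Slide the sample carrier round the guide rail onto its contact shoe

### The arm

A 6-joint arm with a two-finger parallel gripper is mounted at the origin on a cart in front of the work surface, level with it; the furniture and walls round the work are solid. World frame = base frame: x ahead of the robot, y to its left, z up, the work surface at z = 0. Lengths are in mm, angles in rad, forces in N, time in s.
With the tool pointing down it reaches from about 425 to 1125 mm from the base axis. Payload 14.9 kg.
Tool frame: the origin (TCP) lies midway between the tips of the shut fingers; the grasp point (between the pads) lies 19 mm behind it; z points along the fingers, y is the direction in which the jaws open and shut (so a half turn about z gives the same grasp; the last joint's range is limited). The gripper opens to 91 mm and grips with 3 to 60 N. Pads are 32 mm wide; open, the fingers measure 118 mm over their backs; the gripper's body (76 mm by 178 mm) begins 60 mm behind the grasp point.
Start: joints at [-1.255, 0.379, 1.734, -0, 1.028, -0.033], TCP at [239.235, -657.863, 178.132] pointing down, gripper open.
Joint ranges: [-2.77, 2.77], [-0.74, 2.19], [0, 2.66], [-1.06, 4.2], [0.31, 2.87], [-3.08, 3.08]. Speed limits (rad/s): [1.89, 1.89, 2.39, 3.14, 3.14, 3.14].

### API

Orientations are given as a unit quaternion [w, x, y, z].
In Python, from cell import status, cams, r gives the robot as it stands.
- The arm moves only by the shell command python3 -m crank 'ROWS'. ROWS is JSON, a list of rows, each a list of 3 entries, a list of its own where there are three numbers: the turn, a rotation vector about the world's x, y, z in degrees, then the shift along the world's x, y, z in cm, then the opening, from 0 (shut) to 1 (fully open). A call has 1 to 8 rows; each row is the pose to reach, as a shift and turn from the pose commanded when the call began; what a row does not reach only later rows make up. A row lasts 1/12 s, in which the tool goes at most 41.7 mm and 7.16 degrees, less where a joint would pass 70% of its speed; a pose out of reach is approached as far as the arm can. A call with a gripper value outside its range is refused whole. The fingers move at their own pace and stop on an object; the grip force is fixed at half the most. Time passes only in rows, so rows that repeat a pose let the fingers close. It gives the time, the measured TCP pose, the force and the opening at its end, in the units of the state.
- status.get_obs(): the state, without advancing time (a new reading comes with each control period).
- cams.camera(name): name is "side" or "top" or "wrist"; returns a dict with "color" (480x640x3 uint8, blue, green, red), "camera_matrix" (3x3 intrinsics, pixels), "rvec" (rotation vector, rad) and "tvec" (3), from world to camera coordinates, as OpenCV has them. Camera axes: x right, y down, z forward; pixel columns grow to the right and rows downward; lengths in mm; the calibration is good to about 2 mm. A picture is of the moment at which its call begins. There is no depth.
- r.close_job(): hands the job in, once; it reports no verdict.
The state is a dict: "clock": time; "joints": joint angles; "qd": joint speeds; "tau": joint torques, N m; "position": TCP position; "tcp_rot": TCP orientation; "force": force on the tool from outside, world axes, zero at the start; "ft_torque": the same for the moment, N m; "gripper_width": opening from 0.0 (shut) to 1.0 (fully open).
Only numpy, scipy, OpenCV 4.12 (cv2) and the standard library are available. Lean on these libraries where they do the work, as an engineer would, in place of code of your own. Each camera call takes 0.05 s, during which the arm holds its last target.

### The job

Take the brass sample carrier by its blue tab and slide it out of the loading bay, along the curved guide rail and round the corner, without lifting it out of the channel. At the far end push the contact shoe fully home with it and leave the carrier there, released. Never force it: let it follow the rail rather than pressing hard against the walls, and leave the things standing around untouched.

Things in the scene. Friction and masses are not known exactly. Their poses are not given: they have to be found in the camera images.
- station: Fixed dark steel base plate, L-shaped, 8 mm thick, with a pale aluminium guide rail on it. Origin: under the loading bay's centre, on the bench, z up. The rail is an open-topped channel, black floor at z = 8 mm, walls 8 mm thick, tops at z = 20 mm. IMPORTANT: the whole rail, shoe included, swivels about this origin and is clamped rigidly at an unmeasured angle within 0.07 rad of nominal: feel or see it.
- bay (a point): Centre of the loading bay, on its floor, axes as the station's. Nominal layout (rail angle 0) from here, mm: bay 50 wide, inside x = -34 to 20; funnel x = 20 to 45; then a channel 33.2 wide along +x to x = 85; then it turns left (to +y) through 75 degrees on a centre line of radius 80 about (85, 80), to (162.3, 59.3); then straight, 75 degrees from +x, 75 mm on to the end position (181.7, 131.7).
- nest (a point): Nominal end position of the carrier's centre, on the channel floor, for rail angle 0. The rail angle shifts the true place up to 16 mm sideways. Axes as the station's.
- carrier: Loose brass carrier, 0.10 to 0.19 kg; origin at the centre of its underside, x to its front, z up. Foot 56 mm long, ends rounded, 30 mm wide over its four steel guide rollers (13 mm ahead of and behind the middle), 14 mm high. It starts in the bay, front roughly toward the channel. There its play is 1.6 mm to each side; it must turn with the rail. Over 25 N against rail or shoe is forcing it.
- carrier_tab (a point): Centre of the carrier's upright blue grip tab: 28 mm long (x), 12 mm wide (y), 44 mm tall, flat sides, to be gripped across its 12 mm. It stands on the middle of the foot; this point is 36 mm above the carrier's underside, the tab's top another 22 mm higher. Axes as the carrier's.
- shoe (a joint): Contact shoe: brass plug with a red face 26 mm wide, standing out of the end block in line with the last straight. Value in m: 0 fully out, 0.012 fully home on its stop; starts at 0 to 0.003. Slides stiffly (about 3 N, with rubbing 5 to 10 N felt at the tab), no spring, stays where left. The carrier's rounded front pushes it; at 0.012 the carrier's centre is 75 mm past the end of the bend.
- objective_case: Bystander: spare microscope objective in a clear tube case with a black base, 35 mm across, 55 mm tall, origin at the centre of its underside; stands near the station, leave it alone.
- vial: Bystander: small capped sample vial, 25 mm across, 52 mm tall, origin at the centre of its underside; stands near the station, leave it alone.
- petri_dish: Bystander: clear petri dish, 67 mm across, 14 mm tall, origin at the centre of its underside; stands near the station, leave it alone.
Things that resemble listed ones, but are neither listed nor needed, are in the scene too. Of the things like the carrier, leave any that is turquoise; of the rest the larger one is meant.

How it is judged:
By the outcome, as a careful person would: the job done as asked, in the order asked, and still so for the second after the job is handed in, with the robot touching nothing.
It also fails if it takes over 72 s, if anything falls off the work surface, if the arm or the gripper's body presses on something with over 40 N, if the wrist force passes 120 N, or if a joint passes its speed limit or range.

## Working session

There is one attempt and no reset: what is moved stays moved. The work goes in short steps, Python scripts to look and compute and a shell command to move; the robot and the scene stay as the last step left them, time stands still between calls to the robot, and variables do not carry over. Pictures are saved under pics/ and viewed, and the job is handed in when it is done.

```bash
ls; mkdir -p pics
python3 - <<'E'
from cell import status,cams,r
import cv2
print(status.get_obs())
for n in("side","top","wrist"):
    c=cams.camera(n); cv2.imwrite(f"pics/{n}0.png",c["color"]); print(n,c["camera_matrix"],c["rvec"],c["tvec"])
E
```

```text
pics
{'clock': 0.0, 'joints': array([-1.25525489e+00,  3.79396460e-01,  1.73478919e+00,  1.60389791e-05,
        1.02848696e+00, -3.32674753e-02]), 'qd': array([ 0.00039295,  0.00273238,  0.00063435, -0.00102893,  0.00041342,
        0.00101766]), 'tau': array([-5.07453340e-03, -7.63740134e+01, -4.34366083e+01,  6.48707058e-02,
        4.24534385e-02, -1.10541539e-04]), 'position': array([ 239.12939987, -657.42349669,  177.49256947]), 'tcp_rot': array([-5.35575410e-04,  9.84830629e-01,  1.73517554e-01, -6.91598611e-05]), 'force': array([-0.36051069,  0.50533175, -0.79770721]), 'ft_torque': array([-0.00106473,  0.03451633, -0.00608059]), 'gripper_width': 0.9985750937479267}
side [[537.64661818   0.         313.54313731]
 [  0.         537.64661818 242.73428729]
 [  0.           0.           1.        ]] [ 0.42694818 -2.47456939  1.57641334] [572.92540425  61.99576014 852.28283052]
top [[571.20498016   0.         322.81465503]
 [  0.         571.20498016 237.97111565]
 [  0.           0.           1.        ]] [ 2.12805777 -2.19073688  0.14808481] [164.48763649 544.92412292 985.23278747]
wrist [[357.91045027   0.         316.35455609]
 [  0.         357.91045027 239.34945403]
 [  0.           0.           1.        ]] [-2.3742213   1.6629622   0.24092543] [-698.30403728  -30.74353816  393.29979292]
```

View pics/side0.png

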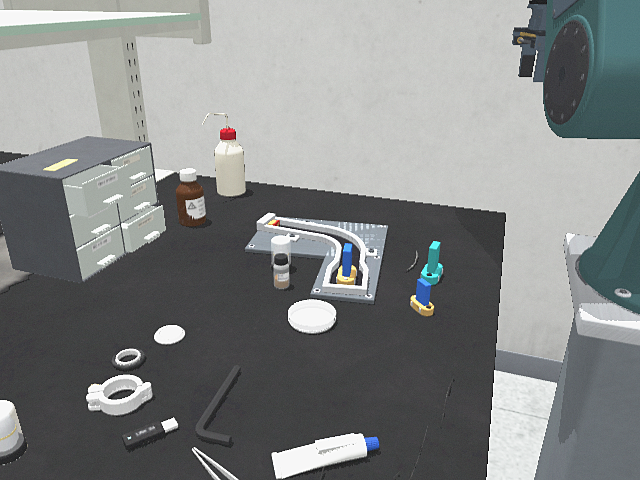

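View pics/top0.png

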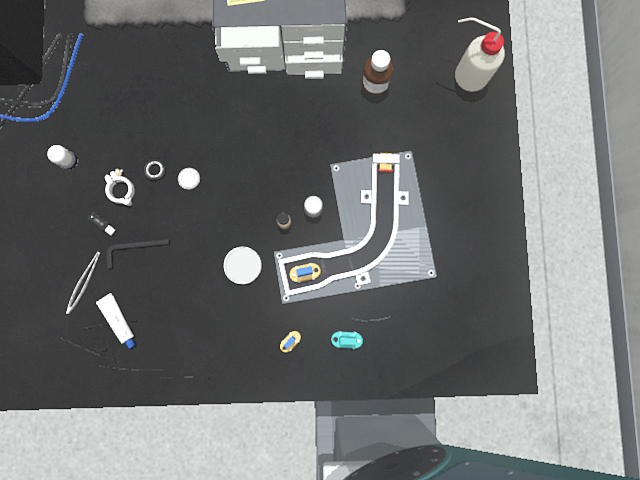

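View pics/wrist0.png

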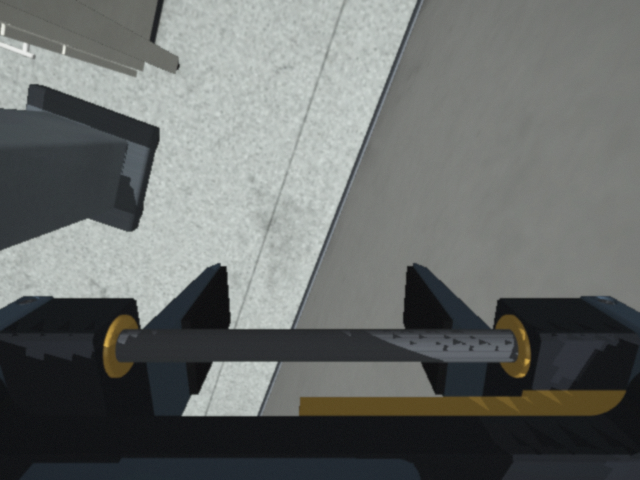

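The top view shows the carrier in the bay at about (304,271) and the rail running right and then up to the red shoe at (386,168). The vial is at (284,220), the objective case at (313,206), and the petri dish at (242,265). I'll zoom in next.

Run:
```python
import cv2
a=cv2.imread("pics/top0.png"); cv2.imwrite("pics/topz.png",cv2.resize(a[140:310,260:450],None,fx=3.5,fy=3.5,interpolation=cv2.INTER_CUBIC))
a=cv2.imread("pics/side0.png"); cv2.imwrite("pics/sidez.png",cv2.resize(a[205:345,235:395],None,fx=4.2,fy=4.2,interpolation=cv2.INTER_CUBIC))
```

```text
(no output)
```

View pics/topz.png

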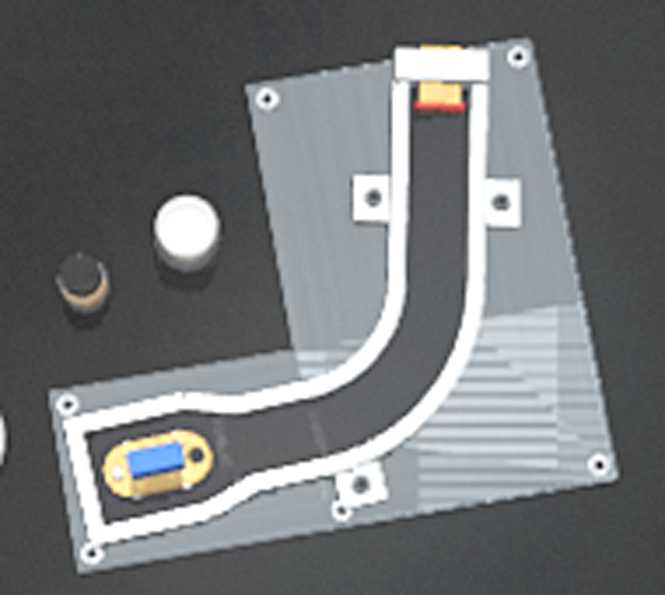

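View pics/sidez.png

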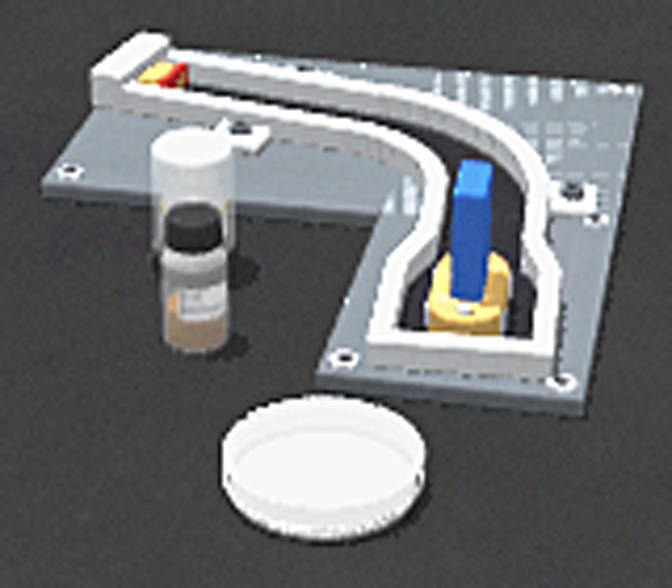

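```bash
cat > h.py <<'E'
import numpy as np, cv2
from cell import status,cams
def ray(c,uv,z):
    R=cv2.Rodrigues(c["rvec"])[0]; t=np.asarray(c["tvec"]).ravel(); C=-R.T@t
    uv=np.atleast_2d(np.array(uv,float)); d=np.c_[uv,np.ones(len(uv))]@np.linalg.inv(c["camera_matrix"]).T@R
    s=(z-C[2])/d[:,2]; return C+d*s[:,None]
def proj(c,p): return cv2.projectPoints(np.atleast_2d(np.array(p,float)),c["rvec"],c["tvec"],c["camera_matrix"],None)[0][:,0]
E
python3 - <<'E'
from h import *
c=cams.camera("top");im=c["color"]
def wp(zx,zy): return (260+(zx)/3.5,140+(zy)/3.5)
print(ray(c,[wp(68,420),wp(97,535)],20), ray(c,[wp(397,65),wp(487,65)],20))
hsv=cv2.cvtColor(im,cv2.COLOR_BGR2HSV)
# white rail: component
m=((hsv[...,2]>200)&(hsv[...,1]<40)).astype(np.uint8)
n,l,st,ce=cv2.connectedComponentsWithStats(m)
for i in range(1,n):
    x,y,w,h,a=st[i]
    if a>20 and 260<ce[i][0]<450 and 140<ce[i][1]<310: print(i,st[i])
# blue tab top
b=((hsv[...,0]>100)&(hsv[...,0]<125)&(hsv[...,1]>120)).astype(np.uint8)
n,l,st,ce=cv2.connectedComponentsWithStats(b)
for i in range(1,n):
    if st[i][4]>20:print('blue',st[i],ce[i])
# subpixel inner edges in the last straight: rows 165-215
g=cv2.cvtColor(im,cv2.COLOR_BGR2GRAY).astype(float)
for v in range(162,225,4): print(v,g[v,360:415].astype(int))
E
```

```text
[[513.56734659 227.69736413  20.        ]
 [454.23595978 214.07006632  20.        ]] [[696.21328207  50.78257884  20.        ]
 [694.90779793   3.32763369  20.        ]]
20 [405 153   6   6  25]
21 [ 276  154  149  147 3493]
23 [333 165   7   6  26]
27 [305 196  17  17 232]
33 [345 241  13   2  21]
47 [377 267  43   3  87]
52 [428 269   7   8  35]
54 [380 271  15   2  27]
55 [404 271  16   3  33]
60 [381 276  21   1  21]
blue [  0  33  82  89 512] [51.78125   89.6953125]
blue [297 267  15   9 103] [304.14563107 271.01941748]
blue [284 337  11  11  58] [289.20689655 342.05172414]
blue [125 338  10  11  67] [129.71641791 343.17910448]
162 [158 156 157 161 162 161 161 160 158 158 159 152 147 181 201 208 215 224
 232 236 237 227 226 228 230 231 234 238 242 243 244 245 246 241 239 236
 240 244 255 207 150 155 158 157 156 160 156 155 157 157 155 158 164 141
  87]
166 [158 156 156 158 160 163 157 160 160 158 157 142 251 255 255 255 218  87
  45 113 230 234 230 230 230 229 227 226 226 228 239 181  53  53 151 255
 255 255 255 196 150 156 157 155 156 156 158 158 155 155 154 156 158 165
 123]
1
[... 2504 characters left out ...]
159 160
 158]
214 [160 156 158 161 159 158 160 162 162 158 134 255 255 255 255 220  86  91
  97  96  97  95  98  99  98  97  96  95  99  96  95  95  94 133 255 255
 255 255 221 145 154 160 158 158 158 157 159 158 159 157 156 158 157 159
 157]
218 [161 158 159 159 161 158 160 161 162 162 115 255 255 255 255 222  85  93
  96  97  98  98  97  98  96  99  98  96  97  97  99  95  85 141 255 255
 255 255 208 149 157 155 158 161 159 157 160 157 158 159 158 158 158 158
 158]
222 [160 161 158 159 160 160 159 161 163 157 157 255 255 255 255 224 105  89
  96  96  99  98  99  98  98  98 101  97  98  98  97  92  74 200 255 255
 255 255 205 149 157 157 157 159 161 160 156 158 159 162 158 158 159 158
 158]
```

```bash
cat > rail.py <<'E'
from h import *
def railpts(c):
    hsv=cv2.cvtColor(c["color"],cv2.COLOR_BGR2HSV)
    m=((hsv[...,2]>205)&(hsv[...,1]<40)).astype(np.uint8)
    n,l,st,ce=cv2.connectedComponentsWithStats(m)
    i=max((i for i in range(1,n) if 270<ce[i][0]<420 and 150<ce[i][1]<300),key=lambda i:st[i][4])
    m=(l==i).astype(np.uint8)
    return m
def tol(P,o,th):
    c,s=np.cos(th),np.sin(th); return (P[:,:2]-o)@np.array([[c,-s],[s,c]])
E
python3 - <<'E'
from rail import *
c=cams.camera("top"); m=railpts(c)
R=cv2.Rodrigues(c["rvec"])[0];print("cam",-R.T@np.ravel(c["tvec"]))
cs,_=cv2.findContours(m,cv2.RETR_CCOMP,cv2.CHAIN_APPROX_NONE)
P=np.vstack([x[:,0] for x in cs]).astype(float)
W=ray(c,P,20)
th=np.arctan2(-.975,.223)
o=np.array([484.,221])+42*np.array([np.cos(th),np.sin(th)])
for it in range(5):
    L=tol(W,o,th)
    # side walls of bay
    def line(sel,q):  # fit coordinate q as function of other in current frame
        a,b=np.polyfit(L[sel,1-q],L[sel,q],1); return a,b,sel.sum()
    x,y=L.T
    sel={}
    bx=(x>-30)&(x<14)
    A=line(bx&(abs(y-33)<3),1);B=line(bx&(abs(y+33)<3),1)
    Ai=line(bx&(abs(y-25)<3),1);Bi=line(bx&(abs(y+25)<3),1)
    E=line((abs(x+42)<3)&(abs(y)<28),0); Ei=line((abs(x+34)<3)&(abs(y)<20),0)
    # last straight, frame rotated 75deg from bend end
    e=np.array([np.cos(np.radians(75)),np.sin(np.radians(75))]); nrm=np.array([-e[1],e[0]])
    D=L-np.array([162.3,59.3]); s=D@e; t=D@nrm
    r={}
    for k in (24.6,16.6,-16.6,-24.6):
        q=(s>3)&(s<85)&(abs(t-k)<2.7); a,b=np.polyfit(s[q],t[q],1); r[k]=(a,b,np.median(abs(t[q]-a*s[q]-b)),q.sum())
    rb=np.hypot(x-85,y-80); ang=np.degrees(np.arctan2(x-85,80-y))
    q=(ang>5)&(ang<70)
    rr={k:(np.median(rb[q&(abs(rb-k)<3)]),(q&(abs(rb-k)<3)).sum()) for k in (55.4,63.4,96.6,104.6)}
    if it==4: break
    # update: angle from last straight (long baseline) via lateral offsets
    da=np.mean([r[k][0] for k in r]); off=np.mean([r[24.6][1],r[-24.6][1],r[16.6][1],r[-16.6][1]])
    dy=np.mean([A[1],B[1],Ai[1],Bi[1]]); dx=(E[1]+Ei[1])/2+38
    # rigid lsq: unknown (tx,ty,dth) in local frame
    rows=[];v=[]
    mid=lambda a,s0:a
    rows.append([0,1,-3*0-8]);v.append(np.mean([A[0]*-8+A[1],B[0]*-8+B[1],Ai[0]*-8+Ai[1],Bi[0]*-8+Bi[1]]))
    rows.append([1,0,0]);v.append(dx)
    for s0 in (5,80):
        p=np.array([162.3,59.3])+s0*e; rows.append([nrm[0],nrm[1],nrm@np.array([-p[1],p[0]])]);v.append(np.mean([r[k][0]*s0+r[k][1] for k in r]))
    sol,res,_,_=np.linalg.lstsq(np.array(rows),np.array(v),rcond=None)
    cs_,sn=np.cos(th),np.sin(th)
    o=o+np.array([cs_*sol[0]-sn*sol[1],sn*sol[0]+cs_*sol[1]]); th+=sol[2]
    print(o,th,sol,np.array(rows)@sol-v)
print("bay",A,B,Ai,Bi,"end",E,Ei);print(r);print(rr)
# shoe/end block
q=(abs(t)<10)&(s>80);print("endblock s",np.unique(np.round(s[q])))
E
```

```text
cam [ 419.69942817  159.81549348 1045.46330679]Traceback (most recent call last):
  File "<stdin>", line 19, in <module>
  File "<stdin>", line 13, in line
    raise TypeError("expected non-empty vector for x")
TypeError: expected non-empty vector for x
```

Run:
```python
from rail import *
c=cams.camera("top"); m=railpts(c)
cv2.imwrite("pics/m.png",cv2.resize(m[145:305,265:435]*255,None,fx=4,fy=4,interpolation=0))
# rectify z=20 plane: 3px/mm, x world up, y left
X=np.array([[430,260],[730,260],[730,-40],[430,-40]],float)
px=proj(c,np.c_[X,np.full(4,20)]).astype(np.float32)
dst=np.float32([[0,600],[0,0],[600,0],[600,600]])
cv2.imwrite("pics/rect.png",cv2.warpPerspective(c["color"],cv2.getPerspectiveTransform(px,dst),(600,600),flags=cv2.INTER_CUBIC))
```

```text
(no output)
```

View pics/m.png

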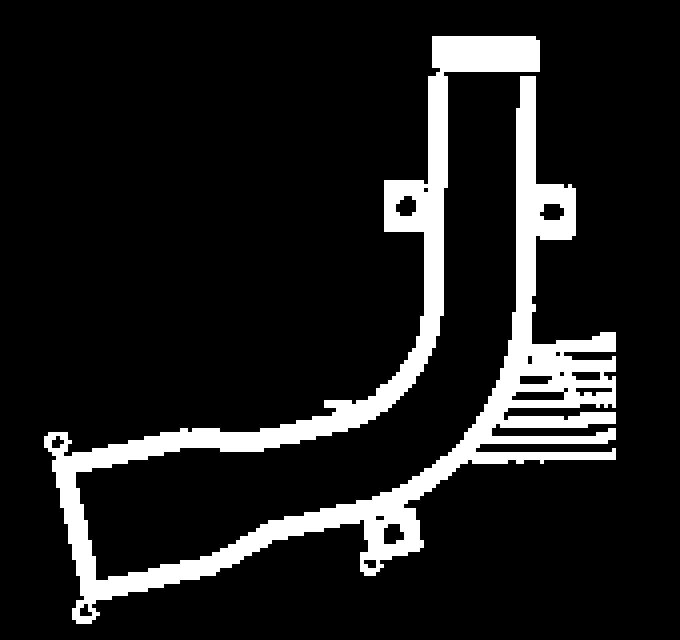

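View pics/rect.png

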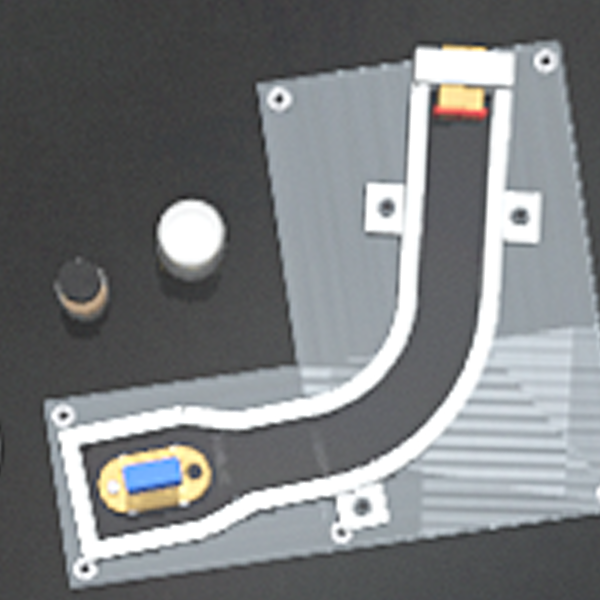

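Run:
```python
from rail import *
c=cams.camera("top"); m=railpts(c)
v,u=np.nonzero(m); W=ray(c,np.c_[u,v],20)[:,:2]   # all wall-top pixels
th=np.arctan2(-.977,.214); o=np.array([482,222.5])+42*np.array([np.cos(th),np.sin(th)])
e=np.array([np.cos(np.radians(75)),np.sin(np.radians(75))]); nrm=np.array([-e[1],e[0]]); Q=np.array([85+80*np.sin(np.radians(75)),80-80*np.cos(np.radians(75))])
for it in range(6):
    L=tol(W,o,th); x,y=L.T; rows=[];vv=[];info=[]
    for sg in (1,-1):   # bay side walls, centre at +-29
        q=(x>-28)&(x<12)&(abs(y-sg*29)<7); a,b=np.polyfit(x[q],y[q],1); info.append((a,b,q.sum()))
        for x0 in(-24,8): rows.append([0,1,x0]);vv.append(a*x0+b-sg*29)
    for sg in (1,-1):   # narrow straight centre +-20.6
        q=(x>48)&(x<(72 if sg<0 else 70))&(abs(y-sg*20.6)<6); a,b=np.polyfit(x[q],y[q],1); info.append((a,b,q.sum()))
        for x0 in(50,68): rows.append([0,1,x0]);vv.append(a*x0+b-sg*20.6)
    q=(abs(x+38)<7)&(abs(y)<18); a,b=np.polyfit(y[q],x[q],1); info.append((a,b,q.sum())); rows.append([1,0,0]);vv.append(b+38)
    D=L-Q; s=D@e;t=D@nrm
    for sg in (1,-1):
        q=(s>5)&(s<82)&(abs(t-sg*20.6)<5.2)&~((s>20)&(s<58)); a,b=np.polyfit(s[q],t[q],1); info.append((a,b,q.sum()))
        for s0 in (5,75):
            p=Q+s0*e; rows.append([nrm[0],nrm[1],nrm@np.array([-p[1],p[0]])]);vv.append(a*s0+b-sg*20.6)
    A=np.array(rows);vv=np.array(vv); sol=np.linalg.lstsq(A,vv,rcond=None)[0]
    o=o+np.array([np.cos(th)*sol[0]-np.sin(th)*sol[1],np.sin(th)*sol[0]+np.cos(th)*sol[1]]); th+=sol[2]
print(o,th,sol); print(np.round(A@sol-vv,2)); print(np.round(np.array(info),3))
rb=np.hypot(x-85,y-80);ang=np.degrees(np.arctan2(x-85,80-y))
for k in(59.4,100.6):
  for a0 in range(5,70,15):
    q=(ang>a0)&(ang<a0+15)&(abs(rb-k)<7); print(k,a0,rb[q].mean().round(2))
for k in (0,):
    q=(abs(t)<8)&(s>90); print("endblock s",s[q].min(),s[q].max())
hsv=cv2.cvtColor(c["color"],cv2.COLOR_BGR2HSV)
# tab top blue bright
b=((hsv[...,0]>100)&(hsv[...,0]<125)&(hsv[...,1]>120)); b[:, :290]=0;b[:,320:]=0;b[:255]=0;b[290:]=0
print(c["color"][262:284,294:316].tolist()[5:14:2])
V,U=np.nonzero(b); pts=np.c_[U,V].astype(np.float32); print(cv2.minAreaRect(pts))
w=ray(c,pts,66); print("tab top mean",w.mean(0),cv2.minAreaRect(w[:,:2].astype(np.float32)))
# carrier brass foot at z=8+14
br=((hsv[...,0]>12)&(hsv[...,0]<30)&(hsv[...,1]>80)&(hsv[...,2]>100)); br[:, :285]=0;br[:,330:]=0;br[:255]=0;br[290:]=0
V,U=np.nonzero(br|b); w=ray(c,np.c_[U,V],22)[:,:2].astype(np.float32); print("foot",cv2.minAreaRect(w), tol(w,o,th).min(0),tol(w,o,th).max(0))
red=((hsv[...,0]<8)|(hsv[...,0]>172))&(hsv[...,1]>120)&(hsv[...,2]>100); red[:150]=0;red[180:]=0;red[:,:370]=0;red[:,405:]=0
V,U=np.nonzero(red); w=ray(c,np.c_[U,V],18); d=tol(w,o,th)-Q; print("red s",(d@e).min(),(d@e).max(),"t",(d@nrm).mean(), (d@nrm).min(),(d@nrm).max())
np.save("rail.npy",[o[0],o[1],th])
```

```text
[490.4848845  183.04805298] -1.3717343089540515 [-2.65178514e-07 -2.63588089e-07  4.79237577e-10]
[ 0.07 -0.09 -0.2   0.1   0.03  0.2  -0.16  0.04  0.02 -0.37  0.33  0.61
 -0.55]
[[ 5.0000e-03  2.9053e+01  1.1100e+02]
 [-9.0000e-03 -2.9027e+01  1.1000e+02]
 [-1.0000e-02  2.1048e+01  6.2000e+01]
 [-1.1000e-02 -1.9884e+01  6.7000e+01]
 [-3.0000e-03 -3.8020e+01  1.0200e+02]
 [-1.0000e-02  2.1023e+01  1.0800e+02]
 [ 1.7000e-02 -2.1294e+01  1.0500e+02]]
59.4 5 58.78
59.4 20 59.25
59.4 35 59.2
59.4 50 59.41
59.4 65 59.54
100.6 5 101.3
100.6 20 100.89
100.6 35 101.28
100.6 50 101.38
100.6 65 100.78
endblock s 108.41345485594057 124.02074837209757
[[[153, 212, 241], [200, 249, 255], [180, 252, 255], [174, 255, 255], [167, 255, 255], [154, 241, 255], [158, 225, 255], [166, 220, 250], [198, 218, 246], [225, 217, 243], [233, 199, 216], [239, 180, 171], [243, 183, 162], [255, 173, 120], [255, 164, 90], [255, 169, 99], [255, 173, 98], [233, 164, 133], [159, 204, 236], [165, 244, 255], [158, 230, 255], [145, 210, 241]], [[167, 242, 255], [171, 242, 255], [241, 214, 207], [253, 178, 133], [255, 167
[... 1216 characters left out ...]
22, 133], [124, 145, 170], [125, 151, 178], [130, 181, 211], [135, 190, 217], [125, 178, 204], [128, 196, 226], [203, 255, 255], [205, 255, 255], [179, 248, 255], [173, 243, 255]]]
((304.2115478515625, 271.05767822265625), (6.864064693450928, 14.512594223022461), 78.69007110595703)
tab top mean [489.1713695  182.65915244  66.        ] ((489.10455322265625, 182.54832458496094), (11.795190811157227, 24.87779998779297), 9.679601669311523)
foot ((490.539306640625, 183.07650756835938), (28.8038330078125, 56.52721405029297), 10.858859062194824) [-28.27237498 -14.40821086] [28.23767753 14.52679659]
red s 92.13599400253045 96.3637597405163 t -0.8049232139241524 -12.600102725703701 13.251591230340798
```

Rail pose is fitted to sub-millimetre: origin (490.5, 183.0), heading -78.6°. The carrier sits at about rail (0,0), heading -79.3°. I'll move above it now.

```bash
python3 -m crank '[[[0,0,7],[2,3.5,0],0.6],[[0,0,14],[4,7,0],0.45],[[0,0,20],[6,10.5,0],0.45],[[0,0,26],[8,14,0],0.45],[[0,0,32],[10,17.5,0],0.45],[[0,0,38],[12,21,0],0.45],[[0,0,43],[14,24.5,0],0.45],[[0,0,45],[16,28,0],0.45]]'
```

```text
clock: 1.02
position: [399.8, -376.1, 178.3]
tcp_rot: [0.0, 0.842, 0.539, 0.0]
force: [1.7, 0.2, -0.9]
gripper_width: 0.461
```

```bash
python3 -m crank '[[[0,0,6],[1.2,3.8,0],0.45],[[0,0,12],[2.4,7.6,0],0.45],[[0,0,18],[3.6,11.4,0],0.45],[[0,0,24],[4.8,15.2,0],0.45],[[0,0,30],[6,19,0],0.45],[[0,0,35.7],[7.1,22.8,0],0.45],[[0,0,35.7],[8.1,26.6,0],0.45],[[0,0,35.7],[9.1,30.4,0],0.45]]'
python3 -m crank '[[[0,0,0],[0,3.8,0],0.45],[[0,0,0],[0,7.6,0],0.45],[[0,0,0],[0,11.4,0],0.45],[[0,0,0],[0,15.2,0],0.45],[[0,0,0],[0,19,0],0.45],[[0,0,0],[0,22.6,0],0.45],[[0,0,0],[0,25.7,0],0.45],[[0,0,0],[0,25.7,0],0.45]]'
python3 - <<'E'
from h import *
print(status.get_obs())
for n in("side","top","wrist"):
    cv2.imwrite(f"pics/{n}1.png",cams.camera(n)["color"])
E
```

```text
clock: 1.68
position: [490.5, -71.9, 178.4]
tcp_rot: [0.0, 0.638, 0.77, 0.0]
force: [0.9, -0.9, 0.1]
gripper_width: 0.451
clock: 2.35
position: [490.3, 187.2, 178.4]
tcp_rot: [0.0, 0.637, 0.771, 0.001]
force: [-0.1, 0.1, 0.7]
gripper_width: 0.447
{'clock': 2.35, 'joints': array([3.20016807e-01, 1.00677607e-01, 2.08698698e+00, 7.69643620e-04,
       9.52896405e-01, 1.30194594e-01]), 'qd': array([-0.07217444, -0.01777132,  0.0301718 , -0.01569664,  0.00234993,
       -0.0953731 ]), 'tau': array([ 3.65450554e+00, -4.84649777e+01, -4.14160037e+01,  1.79009833e-01,
        4.60157299e-02,  1.20590441e+00]), 'position': array([490.31264851, 187.24105165, 178.43323123]), 'tcp_rot': array([8.32477449e-06, 6.37084361e-01, 7.70793846e-01, 6.03713611e-04]), 'force': array([-0.11889919,  0.08091029,  0.74242562]), 'ft_torque': array([-0.00154503, -0.07248842,  0.02150418]), 'gripper_width': 0.44687765308681154}
```

View pics/wrist1.png

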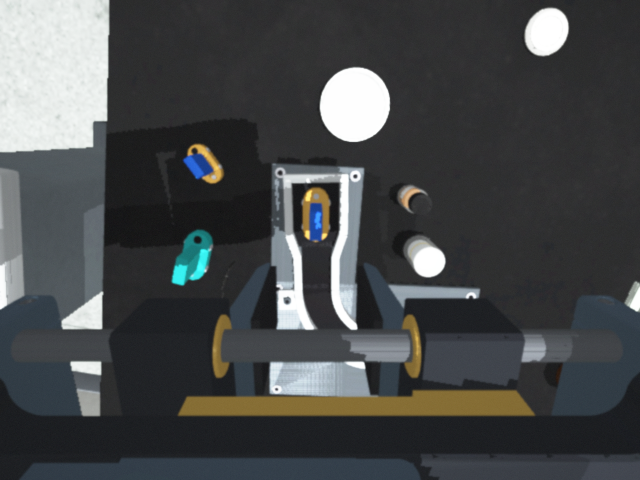

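The wrist view shows the carrier in the bay at about (317,213), aligned with the jaws and roughly midway between them. I'll cross-check its position from this view.

Run:
```python
from h import *
c=cams.camera("wrist");hsv=cv2.cvtColor(c["color"],cv2.COLOR_BGR2HSV)
b=((hsv[...,0]>100)&(hsv[...,0]<125)&(hsv[...,1]>120)).astype(np.uint8)
br=((hsv[...,0]>10)&(hsv[...,0]<30)&(hsv[...,1]>80)&(hsv[...,2]>90)).astype(np.uint8)
for k,mm,z in(("b",b,66),("foot",b|br,22)):
    mm=mm.copy(); mm[:,:290]=0;mm[:,345:]=0;mm[:180]=0;mm[250:]=0
    V,U=np.nonzero(mm); w=ray(c,np.c_[U,V],z)[:,:2].astype(np.float32); print(k,cv2.minAreaRect(w),w.mean(0))
w=((hsv[...,2]>170)&(hsv[...,1]<50)).astype(np.uint8)
cv2.imwrite("pics/wz.png",cv2.resize(c["color"][150:330,240:400],None,fx=4,fy=3.3,interpolation=cv2.INTER_CUBIC))
print(status.get_obs()["position"])
```

```text
b ((489.5433654785156, 187.57833862304688), (10.191071510314941, 33.9429817199707), 10.436332702636719) [489.4727 188.1237]
foot ((490.0705261230469, 184.15023803710938), (28.205612182617188, 57.21603775024414), 10.716382026672363) [490.02805 185.14374]
[490.13489862 182.50784023 178.06934027]
```

View pics/wz.png

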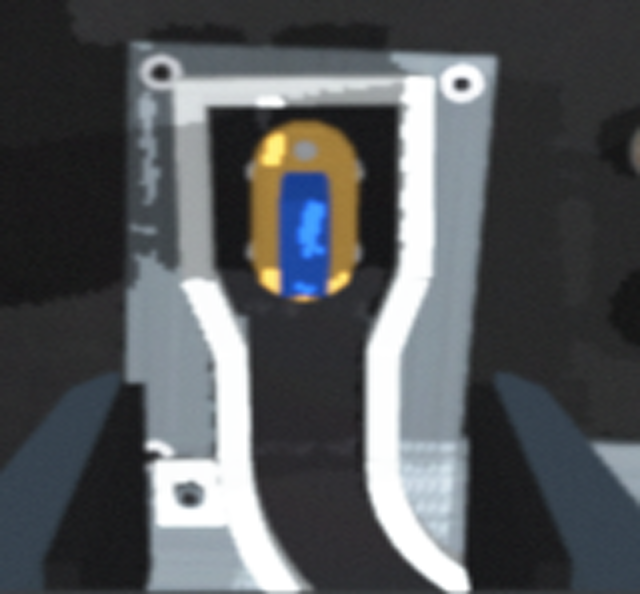

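The two views agree: foot at (490.1, 184.2) from the wrist, (490.5, 183.1) from the top. Descending to grip.

```bash
python3 -m crank '[[[0,0,0],[0,0,-3],0.4],[[0,0,0],[0,0.05,-6.5],0.4],[[0,0,0],[0,0.05,-10],0.4],[[0,0,0],[0,0.05,-12.5],0.4],[[0,0,0],[0,0.05,-14],0.4],[[0,0,0],[0,0.05,-14.9],0.4],[[0,0,0],[0,0.05,-14.9],0.4],[[0,0,0],[0,0.05,-14.9],0.4]]'
python3 - <<'E'
from h import *
cv2.imwrite("pics/side2.png",cams.camera("side")["color"][180:340,200:440].repeat(3,0).repeat(3,1))
print(status.get_obs()["position"])
E
```

```text
clock: 3.22
position: [490.6, 183.1, 29.6]
tcp_rot: [0.0, 0.639, 0.77, 0.0]
force: [1.6, 1.0, 0.4]
gripper_width: 0.4
[491.01592481 183.38937369  30.10796243]
```

View pics/side2.png

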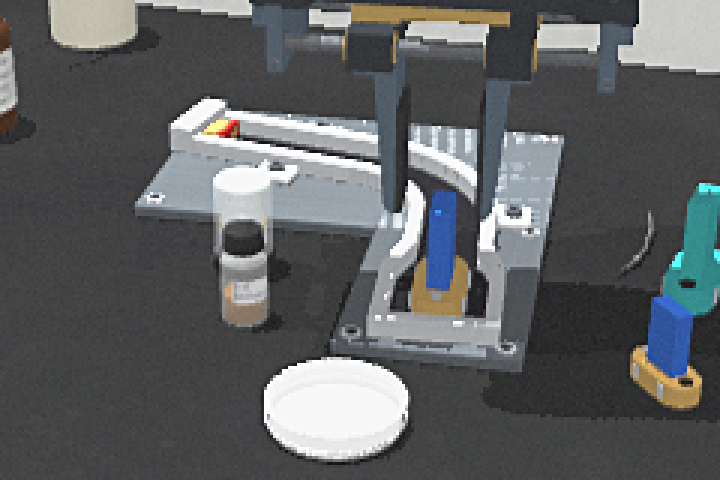

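Run:
```python
from h import *
c=cams.camera("side")
P=proj(c,[[490.6,183.1,29.6],[490.5,183.1,22],[490.5,183.1,66],[490.6,183.1,48]]); print((P-[200,180])*3)
t=cams.camera("top"); print(proj(t,[[490.6,183.1,29.6],[490.6,183.1,200]]))
cv2.imwrite("pics/top2.png",cv2.resize(t["color"][140:310,220:450],None,fx=3.4,fy=3.4,interpolation=cv2.INTER_CUBIC))
cv2.imwrite("pics/wrist2.png",cams.camera("wrist")["color"])
```

```text
[[436.91685263 259.87493238]
 [436.65348094 272.96250412]
 [439.30943807 195.93950396]
 [438.01968123 227.84113479]]
[[304.39216928 271.65906965]
 [301.55593576 263.72640978]]
```

View pics/top2.png

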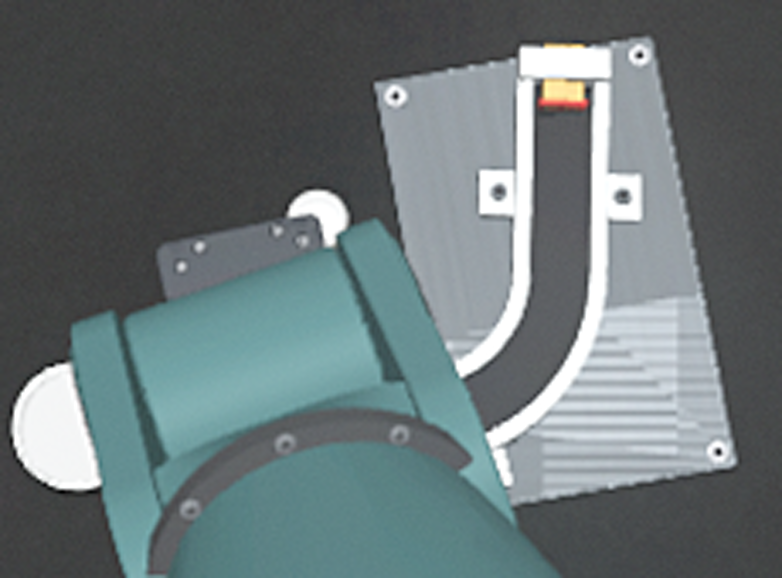

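View pics/wrist2.png

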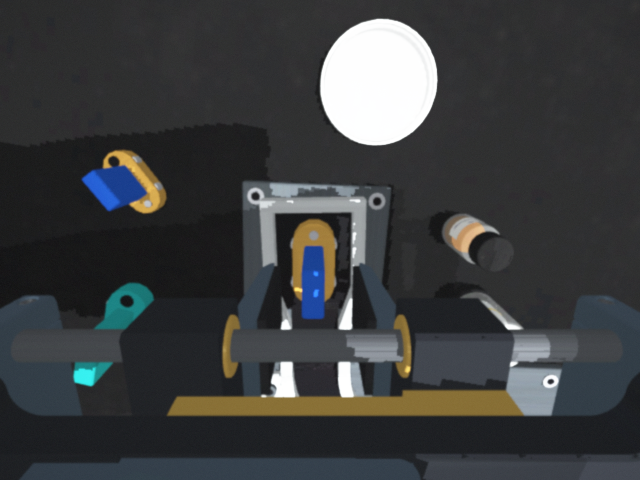

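Run:
```python
from h import *
w=cams.camera("wrist"); print(proj(w,[[490.6,183.1,29.6],[490.6,183.1,48.6],[490.5,183.1,66],[490.5,183.1,22]]))
c=cams.camera("side")
im=cv2.resize(c["color"][200:310,280:400],None,fx=5,fy=5,interpolation=cv2.INTER_CUBIC)
a=np.radians(10.7); d=18.2*np.array([np.cos(a),np.sin(a),0]); T=np.array([490.6,183.1,29.6])
l=np.array([np.sin(a),-np.cos(a),0])*16
for s in(1,-1):
  for k in(1,-1):
    p=proj(c,[T+s*d+k*l,T+s*d+k*l+[0,0,19]]); 
    for q in p: cv2.circle(im,tuple(int(v) for v in (q-[280,200])*5),3,(0,0,255) if k>0 else (0,255,0),-1)
cv2.imwrite("pics/side3.png",im)
```

```text
[[313.83396701 271.13605206]
 [313.71255034 283.34808542]
 [313.39342489 296.5781114 ]
 [313.7242375  266.76611658]]
```

View pics/side3.png

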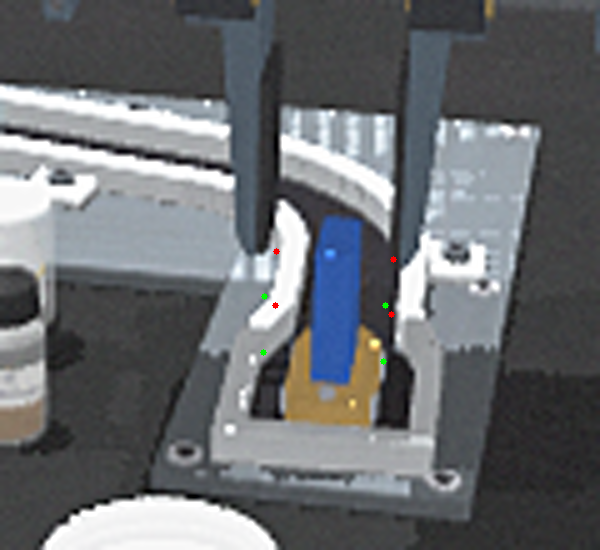

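Run:
```python
from h import *
w=cams.camera("wrist"); R=cv2.Rodrigues(w["rvec"])[0];t=np.ravel(w["tvec"])
print("cam",-R.T@t,"fwd",R[2]); 
a=np.radians(10.7); d=18.2*np.array([np.cos(a),np.sin(a),0]); T=np.array([490.6,183.1,29.6]);l=np.array([np.sin(a),-np.cos(a),0])*16
im=w["color"][180:380,200:440].copy(); im=cv2.resize(im,None,fx=3,fy=3)
for z,col in((0,(0,0,255)),(25,(0,255,0)),(60,(255,255,0))):
  for s in(1,-1):
    for k in(1,-1):
      q=T+s*d+k*l+[0,0,z]; p=proj(w,[q])[0]; cv2.circle(im,tuple(int(v) for v in (p-[200,180])*3),3,col,-1)
cv2.imwrite("pics/w3.png",im)
```

```text
cam [476.15161999 263.78230429 237.44878458] fwd [ 0.05471455 -0.27694238 -0.95932749]
```

View pics/w3.png

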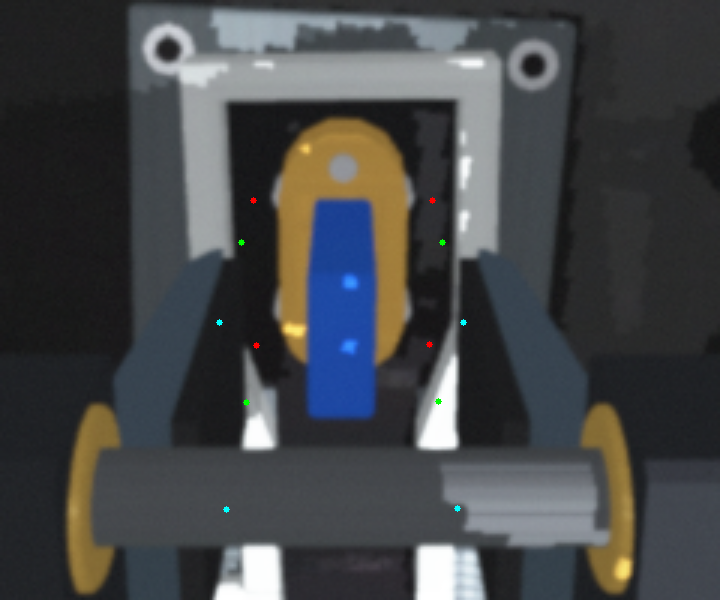

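Run:
```python
from h import *
w=cams.camera("wrist");c=cams.camera("side")
def tri(a,b):
    P=[]
    for cam in(w,c):
        R=cv2.Rodrigues(cam["rvec"])[0];P.append(cam["camera_matrix"]@np.c_[R,np.ravel(cam["tvec"])])
    X=cv2.triangulatePoints(P[0],P[1],np.array(a,float).reshape(2,1),np.array(b,float).reshape(2,1)).ravel();X=X[:3]/X[3]
    return X,proj(w,[X])-a,proj(c,[X])-b
for a,b in((((478+3)/3+200-1,252/3+180),(280+252/5,200+253/5)),((222/3+200,252/3+180),(280+415/5,200+262/5))): print(tri(a,b))
print(status.get_obs()["position"],status.get_obs()["joints"])
```

```text
(array([509.41341516, 204.60515641,  63.82119887]), array([[-1.46544013,  0.04497591]]), array([[-0.22424145, -0.03131574]]))
(array([463.20074348, 195.28985409,  63.96586882]), array([[-7.54604682,  1.29796302]]), array([[-1.18771516,  0.16141934]]))
[490.37820379 183.74121607  29.46998954] [ 3.14001799e-01  3.43857420e-01  2.13822589e+00 -2.43375182e-05
  6.58992163e-01  1.27396786e-01]
```

The side and wrist pictures both put the fingertips about 30 mm above the reported TCP. At this height they only overlap the top of the tab. I'll lower carefully and watch the force.

```bash
python3 -m crank '[[[0,0,0],[0,0,-0.2],0.4],[[0,0,0],[0,0,-0.4],0.4],[[0,0,0],[0,0,-0.5],0.4],[[0,0,0],[0,0,-0.5],0.4]]'
python3 - <<'E'
from h import *
c=cams.camera("side");o=status.get_obs();print(o["position"],o["force"])
cv2.imwrite("pics/side4.png",cv2.resize(c["color"][150:310,270:410],None,fx=4.5,fy=3.7,interpolation=cv2.INTER_CUBIC))
for z in(0,19,79): print(z,proj(c,[[490.4,183.5,24.5+z]]))
E
```

```text
clock: 4.0
position: [490.0, 183.6, 23.8]
tcp_rot: [-0.0, 0.638, 0.77, -0.0]
force: [-0.3, 0.2, 0.5]
gripper_width: 0.401
[490.04493713 183.57416113  23.8709155 ] [-0.46044253 -0.69683108  0.56828185]
0 [[345.58988144 269.6838537 ]]
19 [[345.96830547 258.70775623]]
79 [[347.2134291  222.59324598]]
```

View pics/side4.png

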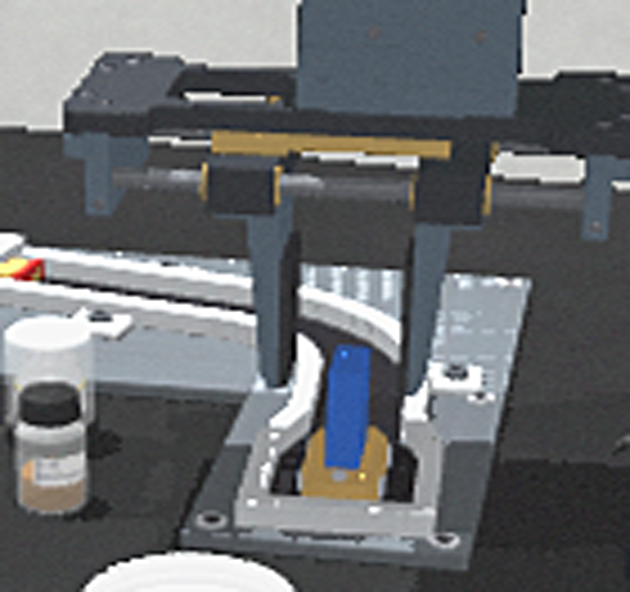

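```bash
python3 -m crank '[[[0,0,0],[0,0,0],0.19],[[0,0,0],[0,0,0],0.19],[[0,0,0],[0,0,0],0.19],[[0,0,0],[0,0,0],0.19]]'
python3 - <<'E'
from h import *
c=cams.camera("side");o=status.get_obs();print(o["position"],o["force"])
cv2.imwrite("pics/side5.png",cv2.resize(c["color"][180:310,290:400],None,fx=5,fy=4.5,interpolation=cv2.INTER_CUBIC))
cv2.imwrite("pics/wrist5.png",cv2.resize(cams.camera("wrist")["color"][180:380,200:440],None,fx=3,fy=3))
E
```

```text
clock: 4.38
position: [490.3, 183.7, 24.2]
tcp_rot: [0.0, 0.638, 0.77, 0.0]
force: [0.1, 0.0, 0.1]
gripper_width: 0.193
[490.2664853  183.63261567  24.17660687] [-0.39436983 -0.58309141  0.14520231]
```

View pics/side5.png

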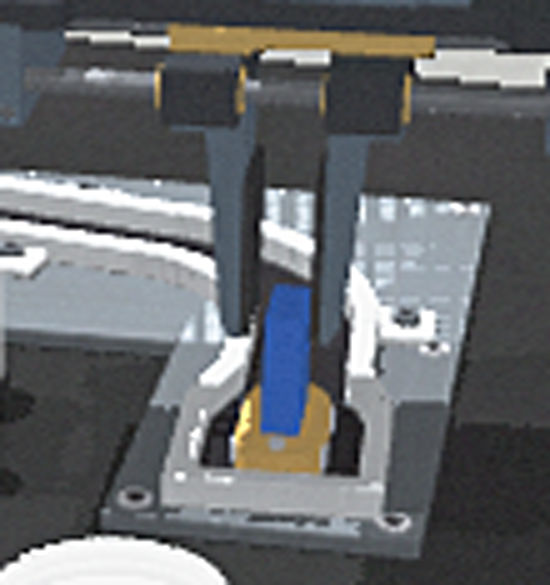

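View pics/wrist5.png

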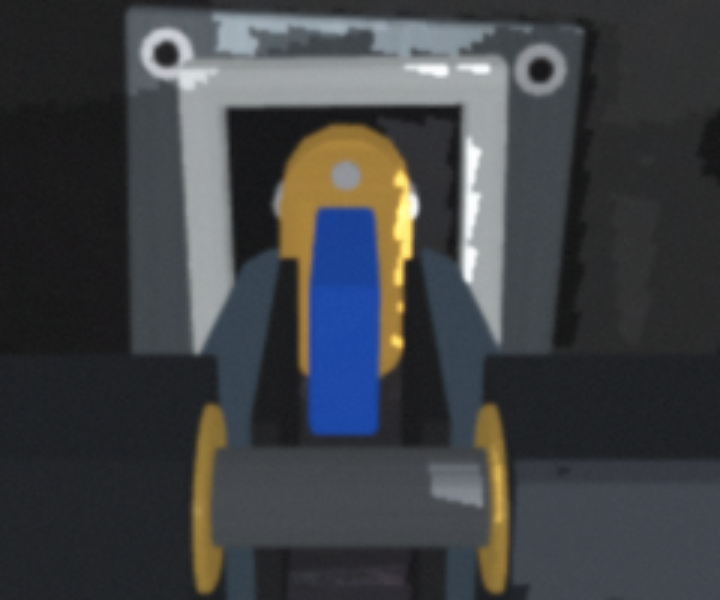

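The wrist and side views agree: the finger spacing gives the same height as the triangulation, with the tips 30 to 40 mm above the reported TCP. I'll descend in small steps and check for contact.

```bash
python3 -m crank '[[[0,0,0],[0,0,-0.1],0.19],[[0,0,0],[0,0,-0.2],0.19],[[0,0,0],[0,0,-0.2],0.19]]'
python3 -m crank '[[[0,0,0],[0,0,-0.1],0.19],[[0,0,0],[0,0,-0.1],0.19]]'
```

```text
clock: 4.73
position: [490.1, 183.6, 21.9]
tcp_rot: [-0.0, 0.638, 0.77, -0.0]
force: [-0.2, 1.2, 0.3]
gripper_width: 0.188
clock: 4.9
position: [490.1, 183.6, 20.9]
tcp_rot: [-0.0, 0.638, 0.77, -0.0]
force: [0.1, 0.1, -0.2]
gripper_width: 0.189
```

```bash
python3 -m crank '[[[0,0,0],[0,0,-0.1],0.19],[[0,0,0],[0,0,-0.2],0.19]]'
python3 -m crank '[[[0,0,0],[0,0,-0.2],0.19],[[0,0,0],[0,0,-0.2],0.19]]'
```

```text
clock: 5.07
position: [490.2, 183.6, 19.1]
tcp_rot: [0.0, 0.638, 0.77, -0.0]
force: [0.2, -0.0, 0.1]
gripper_width: 0.188
clock: 5.23
position: [490.0, 183.6, 16.8]
tcp_rot: [-0.0, 0.638, 0.77, -0.0]
force: [-0.9, 0.6, -0.1]
gripper_width: 0.191
```

```bash
python3 -m crank '[[[0,0,0],[0,0,-0.2],0.19],[[0,0,0],[0,0,-0.4],0.19],[[0,0,0],[0,0,-0.4],0.19]]'
python3 -m crank '[[[0,0,0],[0,0,-0.2],0.19],[[0,0,0],[0,0,-0.4],0.19],[[0,0,0],[0,0,-0.4],0.19]]'
python3 - <<'E'
from h import *
c=cams.camera("side");o=status.get_obs();print(o["position"],o["force"])
cv2.imwrite("pics/side6.png",cv2.resize(c["color"][180:310,290:400],None,fx=5,fy=4.5,interpolation=cv2.INTER_CUBIC))
cv2.imwrite("pics/wrist6.png",cv2.resize(cams.camera("wrist")["color"][180:380,200:440],None,fx=3,fy=3))
E
```

```text
clock: 5.48
position: [490.0, 183.6, 12.7]
tcp_rot: [-0.0, 0.638, 0.77, -0.0]
force: [-0.3, -0.0, -0.1]
gripper_width: 0.191
clock: 5.73
position: [490.0, 183.6, 8.7]
tcp_rot: [-0.0, 0.638, 0.77, -0.0]
force: [-0.5, 0.2, 0.0]
gripper_width: 0.188
[490.08616788 183.58976001   8.90176915] [0.1348312  0.90423551 0.28563074]
```

View pics/side6.png

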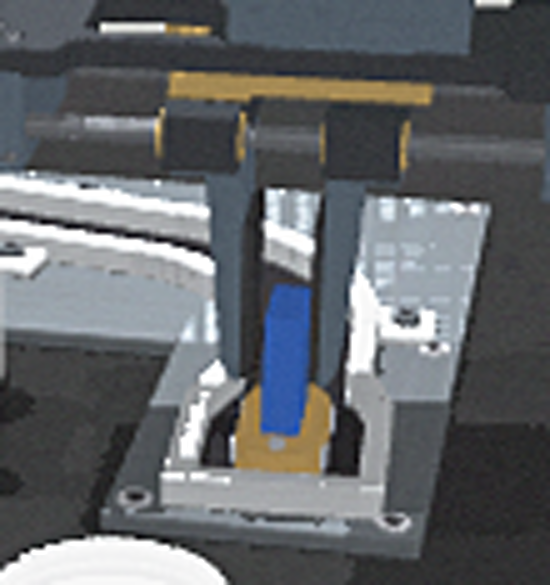

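View pics/wrist6.png

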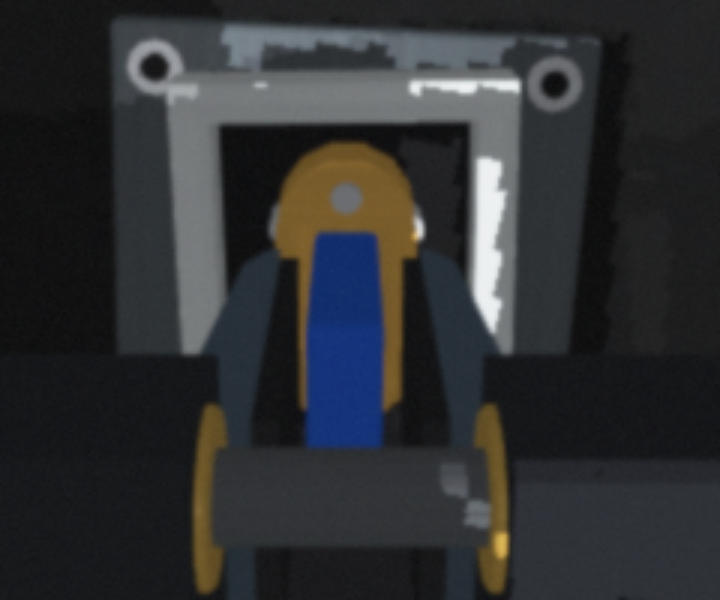

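Run:
```python
from h import *
c=cams.camera("side"); w=cams.camera("wrist")
a=np.radians(10.7); d=np.array([np.cos(a),np.sin(a),0]);l=np.array([-np.sin(a),np.cos(a),0]); T=np.array([490.1,183.6,0])
for z in(9,20,30,35,40,45): print(z,[ (proj(c,[T+s*8.7*d+k*l+[0,0,z]])[0]-[290,180])*[5,4.5] for s in(1,-1) for k in (16,-16)], [(proj(w,[T+s*8.7*d+k*l+[0,0,z]])[0]-[200,180])*3 for s in(1,-1) for k in(16,-16)])
```

```text
9 [array([243.90104586, 463.87924022]), array([254.88698436, 419.86312309]), array([300.49190368, 467.91185768]), array([309.6016044 , 423.63872936])] [array([386.46235116, 198.09657936]), array([385.04662122, 342.7364698 ]), array([300.59433328, 198.16632284]), array([302.60354287, 342.81372998])]
20 [array([244.80758691, 435.50808081]), array([255.82320222, 392.20876289]), array([301.72344254, 439.48239583]), array([310.84156622, 395.92861096])] [array([388.43203206, 215.23250751]), array([386.86476796, 366.21914353]), array([298.18732988, 215.30714149]), array([300.39536558, 366.3019307 ])]
30 [array([245.6406993 , 409.43494892]), array([256.68327264, 366.80367493]), array([302.85526347, 413.35487259]), array([311.98070856, 370.47156196])] [array([390.40534695, 232.40005089]), array([388.67888678, 389.64979368]), array([295.77586739, 232.47971434]), array([298.19206498, 389.7382584 ])]
35 [array([246.06050754, 396.29660669]), array([257.11655086, 354.00533762]), array([303.42560475, 400.18882791]), array([312.554587  , 357.64678052])] [array([391.46570049, 241.62496748]), array([389.65066052, 402.20095092]), array([294.4800693 , 241.70738722]), array([297.01181094, 402.29252383])]
40 [array([246.48250644, 383.08970548]), array([257.55201289, 341.14249434]), array([303.99893082, 386.95388081]), array([313.13136597, 344.75717911])] [array([392.58020262, 251.32096875]), array([390.66978118, 415.36362767]), array([293.11809359, 251.406326  ]), array([295.77404766, 415.45851035])]
45 [array([246.9067132 , 369.81370725]), array([257.98967526, 328.21465617]), array([304.57526517, 373.64948899]), array([313.71106754, 331.80226506])] [array([393.7531098 , 261.52508521]), array([391.73979542, 429.18363169]), array([291.68473778, 261.61357872]), array([294.47446687, 429.28204466])]
```

The fingertips are at z≈42 by both views, so the real tips sit about 33 mm above the reported TCP. I'll go about 12 mm lower, watching the force.

```bash
python3 -m crank '[[[0,0,0],[0,0,-0.2],0.19],[[0,0,0],[0,0,-0.4],0.19],[[0,0,0],[0,0,-0.5],0.19]]'
python3 -m crank '[[[0,0,0],[0,0,-0.2],0.19],[[0,0,0],[0,0,-0.4],0.19],[[0,0,0],[0,0,-0.4],0.19]]'
python3 -m crank '[[[0,0,0],[0,0,-0.2],0.19],[[0,0,0],[0,0,-0.3],0.19],[[0,0,0],[0,0,-0.3],0.19]]'
python3 - <<'E'
from h import *
c=cams.camera("side");o=status.get_obs();print(o["position"],o["force"])
cv2.imwrite("pics/side7.png",cv2.resize(c["color"][180:310,290:400],None,fx=5,fy=4.5,interpolation=cv2.INTER_CUBIC))
E
```

```text
clock: 6.18
position: [490.1, 183.6, 3.9]
tcp_rot: [-0.0, 0.638, 0.77, -0.0]
force: [-0.2, 1.1, 0.9]
gripper_width: 0.19
clock: 6.43
position: [490.0, 183.6, -0.3]
tcp_rot: [-0.0, 0.638, 0.77, -0.0]
force: [-0.0, 1.0, 0.5]
gripper_width: 0.189
clock: 6.68
position: [490.1, 183.6, -3.1]
tcp_rot: [-0.0, 0.638, 0.77, -0.0]
force: [0.0, -0.6, 0.4]
gripper_width: 0.194
[490.14108472 183.61450998  -2.99400501] [ 0.43265512 -0.04131062 -0.18028831]
```

View pics/side7.png

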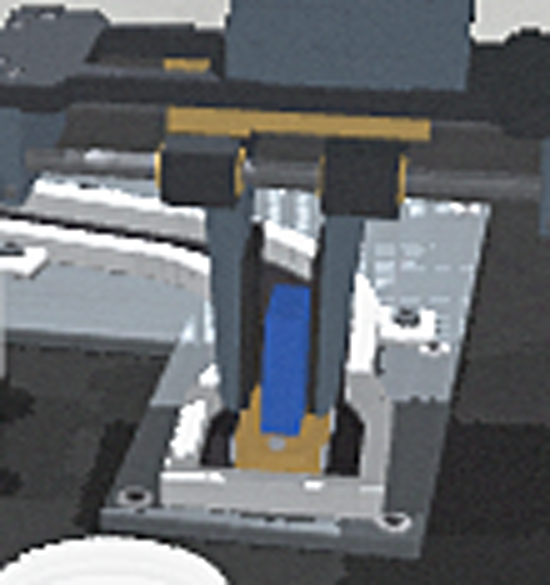

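The tips are now at z≈30, straddling the tab. Gripping.

```bash
python3 -m crank '[[[0,0,0],[0,0,0],0.1],[[0,0,0],[0,0,0],0],[[0,0,0],[0,0,0],0],[[0,0,0],[0,0,0],0],[[0,0,0],[0,0,0],0],[[0,0,0],[0,0,0],0]]'
python3 - <<'E'
from h import *
o=status.get_obs();print(o["position"],o["force"],o["ft_torque"],o["gripper_width"]*91)
w=cams.camera("wrist");cv2.imwrite("pics/wrist8.png",cv2.resize(w["color"][150:350,220:420],None,fx=3,fy=3))
c=cams.camera("side");cv2.imwrite("pics/side8.png",cv2.resize(c["color"][180:310,290:400],None,fx=5,fy=4.5,interpolation=cv2.INTER_CUBIC))
E
```

```text
clock: 7.23
position: [490.2, 183.6, -2.9]
tcp_rot: [-0.0, 0.638, 0.77, -0.0]
force: [0.2, -0.4, -0.9]
gripper_width: 0.13
[490.22889922 183.63049406  -2.88119907] [ 0.19585015 -0.41282659 -0.85224946] [-0.00407557 -0.09111694  0.013683  ] 11.849697362220605
```

View pics/wrist8.png

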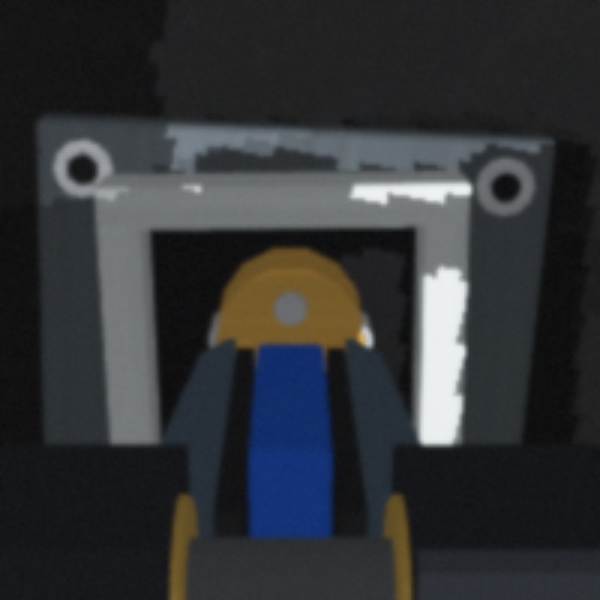

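View pics/side8.png

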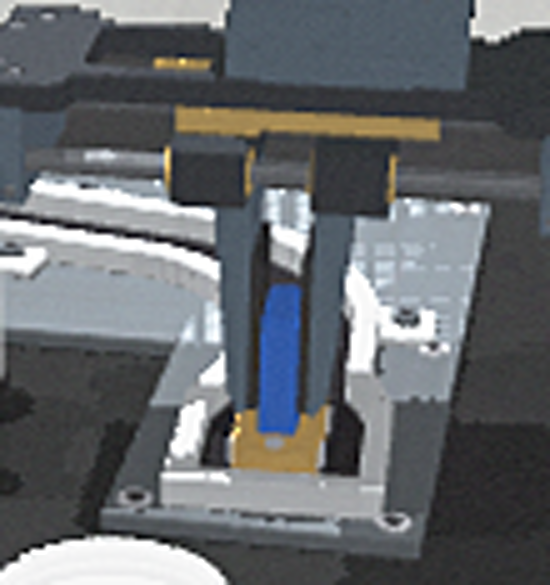

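Gripped: 11.85 mm, tab flat in the pads. The wrist view shows the carrier about 1 mm left of the rail centre. Next is a small planner that puts the carrier's two roller axles on the fitted centre line and prints shifts and turns.

```bash
cat > plan.py <<'E'
# usage: plan.py s0 s1 ds  [-o ox oy (world mm)] [-y dyaw deg] ; prints shift(cm)/turn(deg) relative to pose at s0 with old offsets given by -p
import numpy as np,sys,argparse
X,Y,TH=np.load("rail.npy")
def cl(s):
    a=np.radians(75);L=80*a
    if s<85: return np.array([s,0.])
    if s<85+L:
        f=(s-85)/80; return np.array([85+80*np.sin(f),80-80*np.cos(f)])
    return np.array([85+80*np.sin(a),80-80*np.cos(a)])+(s-85-L)*np.array([np.cos(a),np.sin(a)])
def pose(s,dth=0):
    f,b=cl(s+13),cl(s-13);m=(f+b)/2;h=np.arctan2(*(f-b)[::-1]); t=TH+dth
    R=np.array([[np.cos(t),-np.sin(t)],[np.sin(t),np.cos(t)]])
    return np.array([X,Y])+R@m, np.degrees(h+t)
if __name__=="__main__":
    a=argparse.ArgumentParser();a.add_argument("s",nargs="+",type=float);a.add_argument("-c",nargs=3,type=float)  # current cmd x,y,heading
    a.add_argument("-o",nargs=2,type=float,default=[-1.36,.33]);a.add_argument("-y",type=float,default=0);a=a.parse_args()
    c=np.array(a.c)
    for s in a.s:
        p,h=pose(s); q=p+a.o; print(s,"shift cm",np.round((q-c[:2])/10,3),"turn",round(h+a.y-c[2],2),"abs",np.round(q,2),round(h+a.y,2),"n",np.round([-np.sin(np.radians(h)),np.cos(np.radians(h))],2))
E
python3 plan.py 4 8 12 16 20 24 28 32 -c 490.235 183.637 -79.315; python3 plan.py 291.7 264.7 -c 0 0 0
```

```text
4.0 shift cm [-0.032 -0.418] turn 0.72 abs [489.92 179.46] -78.59 n [0.98 0.2 ]
8.0 shift cm [ 0.047 -0.81 ] turn 0.72 abs [490.71 175.54] -78.59 n [0.98 0.2 ]
12.0 shift cm [ 0.126 -1.202] turn 0.72 abs [491.5  171.62] -78.59 n [0.98 0.2 ]
16.0 shift cm [ 0.205 -1.594] turn 0.72 abs [492.29 167.69] -78.59 n [0.98 0.2 ]
20.0 shift cm [ 0.284 -1.986] turn 0.72 abs [493.08 163.77] -78.59 n [0.98 0.2 ]
24.0 shift cm [ 0.364 -2.379] turn 0.72 abs [493.87 159.85] -78.59 n [0.98 0.2 ]
28.0 shift cm [ 0.443 -2.771] turn 0.72 abs [494.66 155.93] -78.59 n [0.98 0.2 ]
32.0 shift cm [ 0.522 -3.163] turn 0.72 abs [495.45 152.01] -78.59 n [0.98 0.2 ]
291.7 shift cm [68.112  2.964] turn -3.59 abs [681.12  29.64] -3.59 n [0.06 1.  ]
264.7 shift cm [65.417  3.133] turn -3.59 abs [654.17  31.33] -3.59 n [0.06 1.  ]
```

```bash
python3 -m crank '[[[0,0,0.3],[-0.02,-0.2,0],0],[[0,0,0.7],[-0.03,-0.4,0],0],[[0,0,0.7],[0.01,-0.6,0],0],[[0,0,0.7],[0.05,-0.8,0],0],[[0,0,0.7],[0.09,-1.0,0],0],[[0,0,0.7],[0.13,-1.2,0],0],[[0,0,0.7],[0.13,-1.2,0],0]]'
python3 - <<'E'
from h import *
o=status.get_obs();print(o["position"],o["force"],o["ft_torque"])
w=cams.camera("wrist");cv2.imwrite("pics/wrist9.png",cv2.resize(w["color"][150:350,220:420],None,fx=3,fy=3,interpolation=cv2.INTER_CUBIC))
E
```

```text
clock: 7.92
position: [491.6, 171.3, -2.9]
tcp_rot: [0.0, 0.634, 0.774, 0.0]
force: [0.1, 0.2, -0.8]
gripper_width: 0.128
[491.63654879 171.29905482  -2.85583205] [ 0.08078606  0.19361528 -0.79635662] [-0.00914093 -0.09570731 -0.03071718]
```

View pics/wrist9.png

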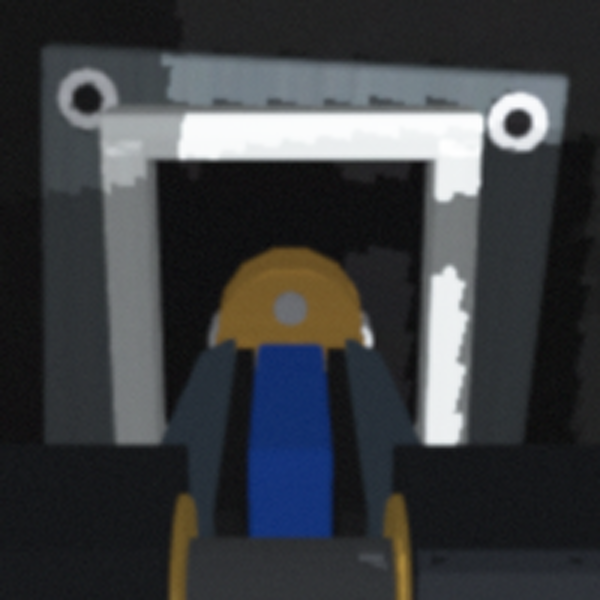

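The wrist view now shows the foot (220–362) and the bay's inner walls (159–423) sharing a centre at u≈291, with the walls symmetric. So it's centred and aligned. On into the funnel.

```bash
python3 -m crank '[[[0,0,0],[0.04,-0.2,0],0],[[0,0,0],[0.08,-0.4,0],0],[[0,0,0],[0.12,-0.6,0],0],[[0,0,0],[0.16,-0.8,0],0],[[0,0,0],[0.2,-1.0,0],0],[[0,0,0],[0.24,-1.2,0],0],[[0,0,0],[0.28,-1.4,0],0]]'
python3 -m crank '[[[0,0,0],[0.04,-0.2,0],0],[[0,0,0],[0.08,-0.4,0],0],[[0,0,0],[0.12,-0.6,0],0],[[0,0,0],[0.12,-0.6,0],0]]'
python3 -m crank '[[[0,0,0],[0.04,-0.2,0],0],[[0,0,0],[0.08,-0.4,0],0],[[0,0,0],[0.12,-0.6,0],0],[[0,0,0],[0.12,-0.6,0],0]]'
python3 - <<'E'
from h import *
o=status.get_obs();print(o["position"],o["force"],o["ft_torque"])
E
```

```text
clock: 8.55
position: [494.4, 157.4, -2.9]
tcp_rot: [0.0, 0.633, 0.774, 0.0]
force: [-0.1, -0.1, -1.9]
gripper_width: 0.131
clock: 8.88
position: [495.6, 151.3, -2.9]
tcp_rot: [-0.0, 0.634, 0.774, -0.0]
force: [0.2, -0.1, -0.9]
gripper_width: 0.128
clock: 9.22
position: [496.8, 145.3, -2.9]
tcp_rot: [0.0, 0.634, 0.774, -0.0]
force: [0.6, 0.2, -1.8]
gripper_width: 0.131
[496.79319975 145.33324339  -2.86512933] [ 0.61803129  0.23720857 -1.75161122] [ 0.02712306 -0.17765987 -0.01162959]
```

```bash
python3 -m crank '[[[0,0,0],[0.04,-0.2,0],0],[[0,0,0],[0.08,-0.4,0],0],[[0,0,0],[0.12,-0.6,0],0],[[0,0,0],[0.16,-0.8,0],0],[[0,0,0],[0.2,-1.0,0],0],[[0,0,0],[0.2,-1.0,0],0]]'
python3 -m crank '[[[0,0,0],[0.04,-0.2,0],0],[[0,0,0],[0.08,-0.4,0],0],[[0,0,0],[0.12,-0.6,0],0],[[0,0,0],[0.16,-0.8,0],0],[[0,0,0],[0.2,-1.0,0],0],[[0,0,0],[0.2,-1.0,0],0]]'
python3 - <<'E'
from h import *
o=status.get_obs();print(o["position"],o["force"],o["ft_torque"])
w=cams.camera("wrist");cv2.imwrite("pics/wrist10.png",cv2.resize(w["color"][150:350,220:420],None,fx=3,fy=3,interpolation=cv2.INTER_CUBIC))
E
python3 plan.py 59 61 64 68 72 76 80 84 88 92  -c 500.735 125.637 -78.615
```

```text
clock: 9.72
position: [498.8, 135.3, -2.8]
tcp_rot: [0.0, 0.634, 0.774, 0.0]
force: [0.4, -0.3, -1.1]
gripper_width: 0.129
clock: 10.22
position: [500.8, 125.3, -2.9]
tcp_rot: [-0.0, 0.634, 0.774, -0.0]
force: [0.3, 0.0, -0.9]
gripper_width: 0.128
[500.78479957 125.30678011  -2.86619216] [ 0.27436612  0.00314091 -0.9231327 ] [ 0.01125327 -0.05168423 -0.02945488]
59.0 shift cm [ 0.006 -0.009] turn 0.02 abs [500.79 125.54] -78.59 n [0.98 0.2 ]
61.0 shift cm [ 0.045 -0.205] turn 0.02 abs [501.19 123.58] -78.59 n [0.98 0.2 ]
64.0 shift cm [ 0.105 -0.5  ] turn 0.02 abs [501.78 120.64] -78.59 n [0.98 0.2 ]
68.0 shift cm [ 0.184 -0.892] turn 0.02 abs [502.57 116.72] -78.59 n [0.98 0.2 ]
72.0 shift cm [ 0.263 -1.284] turn 0.02 abs [503.36 112.8 ] -78.59 n [0.98 0.2 ]
76.0 shift cm [ 0.347 -1.675] turn 0.24 abs [504.2  108.89] -78.37 n [0.98 0.2 ]
80.0 shift cm [ 0.44  -2.063] turn 0.9 abs [505.14 105.  ] -77.71 n [0.98 0.21]
84.0 shift cm [ 0.544 -2.449] turn 2.0 abs [506.17 101.15] -76.61 n [0.97 0.23]
88.0 shift cm [ 0.656 -2.831] turn 3.54 abs [507.3   97.33] -75.07 n [0.97 0.26]
92.0 shift cm [ 0.778 -3.209] turn 5.53 abs [508.52  93.54] -73.09 n [0.96 0.29]
```

View pics/wrist10.png

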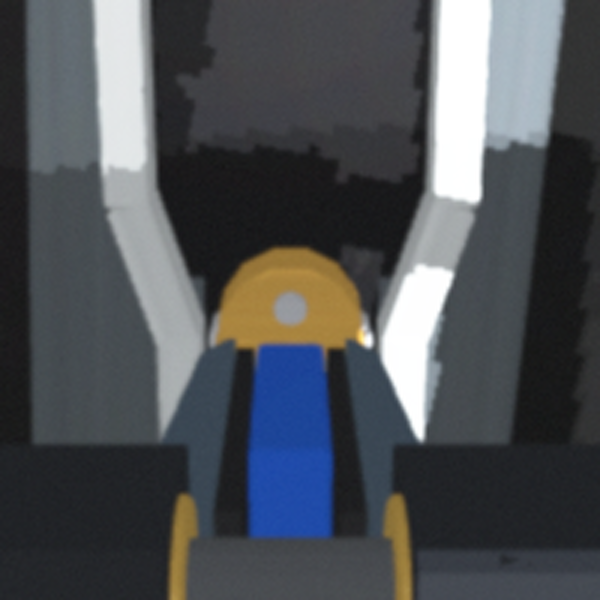

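Run:
```python
from rail import *
w=cams.camera("wrist"); o=np.load("rail.npy")
f=lambda u,v,z: tol(ray(w,[(220+u/3,150+v/3)],z),o[:2],o[2])[0]
print("kinkL",f(155,188,20),"kinkR",f(436,190,20),"funnel end L",f(200,335,20),f(386,330,20)); print("rear",f(290,268,22),f(290,249,8),"sides",f(220,330,22),f(362,330,22), "chan", )
```

```text
kinkL [ 16.85054979 -23.80499146] kinkR [17.26459347 25.48673106] funnel end L [ 44.23153428 -16.58099053] [43.30791306 17.35284124]
rear [30.91319388 -0.14725771] [31.27428741 -0.11922752] sides [ 42.55208321 -12.77721934] [42.58552074 12.8306757 ] chan
```

```bash
python3 plan.py 60 62 64 66 68 70 72 74 76 78 80 82 84 86 88 90 92  -c 500.735 125.637 -78.615 -o -1.45 0.8
```

```text
60.0 shift cm [ 0.016 -0.06 ] turn 0.02 abs [500.9  125.03] -78.59 n [0.98 0.2 ]
62.0 shift cm [ 0.056 -0.256] turn 0.02 abs [501.3  123.07] -78.59 n [0.98 0.2 ]
64.0 shift cm [ 0.096 -0.453] turn 0.02 abs [501.69 121.11] -78.59 n [0.98 0.2 ]
66.0 shift cm [ 0.135 -0.649] turn 0.02 abs [502.09 119.15] -78.59 n [0.98 0.2 ]
68.0 shift cm [ 0.175 -0.845] turn 0.02 abs [502.48 117.19] -78.59 n [0.98 0.2 ]
70.0 shift cm [ 0.214 -1.041] turn 0.02 abs [502.88 115.23] -78.59 n [0.98 0.2 ]
72.0 shift cm [ 0.254 -1.237] turn 0.02 abs [503.27 113.27] -78.59 n [0.98 0.2 ]
74.0 shift cm [ 0.295 -1.433] turn 0.08 abs [503.68 111.31] -78.54 n [0.98 0.2 ]
76.0 shift cm [ 0.338 -1.628] turn 0.24 abs [504.11 109.36] -78.37 n [0.98 0.2 ]
78.0 shift cm [ 0.383 -1.822] turn 0.52 abs [504.57 107.41] -78.1 n [0.98 0.21]
80.0 shift cm [ 0.431 -2.016] turn 0.9 abs [505.05 105.47] -77.71 n [0.98 0.21]
82.0 shift cm [ 0.482 -2.21 ] turn 1.4 abs [505.55 103.54] -77.22 n [0.98 0.22]
84.0 shift cm [ 0.535 -2.402] turn 2.0 abs [506.08 101.62] -76.61 n [0.97 0.23]
86.0 shift cm [ 0.59  -2.593] turn 2.72 abs [506.63  99.7 ] -75.9 n [0.97 0.24]
88.0 shift cm [ 0.647 -2.784] turn 3.54 abs [507.21  97.8 ] -75.07 n [0.97 0.26]
90.0 shift cm [ 0.707 -2.974] turn 4.48 abs [507.81  95.9 ] -74.13 n [0.96 0.27]
92.0 shift cm [ 0.769 -3.162] turn 5.53 abs [508.43  94.01] -73.09 n [0.96 0.29]
```

```bash
python3 -m crank '[[[0,0,0],[0.06,-0.26,0],0],[[0,0,0],[0.1,-0.45,0],0],[[0,0,0],[0.14,-0.65,0],0],[[0,0,0],[0.18,-0.85,0],0],[[0,0,0],[0.21,-1.04,0],0],[[0,0,0],[0.25,-1.24,0],0],[[0,0,0],[0.25,-1.24,0],0]]'
python3 plan.py 76 78 80 82 84 -c 503.235 113.237 -78.615 -o -1.45 0.8
```

```text
clock: 10.9
position: [503.3, 112.9, -2.9]
tcp_rot: [-0.0, 0.634, 0.774, -0.0]
force: [0.4, -0.1, -1.7]
gripper_width: 0.129
76.0 shift cm [ 0.088 -0.388] turn 0.24 abs [504.11 109.36] -78.37 n [0.98 0.2 ]
78.0 shift cm [ 0.133 -0.582] turn 0.52 abs [504.57 107.41] -78.1 n [0.98 0.21]
80.0 shift cm [ 0.181 -0.776] turn 0.9 abs [505.05 105.47] -77.71 n [0.98 0.21]
82.0 shift cm [ 0.232 -0.97 ] turn 1.4 abs [505.55 103.54] -77.22 n [0.98 0.22]
84.0 shift cm [ 0.285 -1.162] turn 2.0 abs [506.08 101.62] -76.61 n [0.97 0.23]
```

```bash
python3 -m crank '[[[0,0,0.1],[0.04,-0.2,0],0],[[0,0,0.2],[0.09,-0.39,0],0],[[0,0,0.5],[0.13,-0.58,0],0],[[0,0,0.9],[0.18,-0.78,0],0],[[0,0,0.9],[0.18,-0.78,0],0]]'
python3 -m crank '[[[0,0,0.5],[0.05,-0.19,0],0],[[0,0,1.1],[0.1,-0.38,0],0],[[0,0,1.8],[0.16,-0.58,0],0],[[0,0,1.8],[0.16,-0.58,0],0]]'
python3 plan.py 86 88 90 92 94 96 98 100 -c 506.635 99.637 -75.915 -o -1.45 0.8
```

```text
clock: 11.32
position: [505.1, 105.1, -2.9]
tcp_rot: [0.0, 0.627, 0.779, -0.0]
force: [0.2, -0.1, -1.1]
gripper_width: 0.131
clock: 11.65
position: [506.7, 99.3, -2.9]
tcp_rot: [0.0, 0.615, 0.789, -0.0]
force: [0.3, -0.7, -1.0]
gripper_width: 0.129
86.0 shift cm [-0.     0.007] turn 0.02 abs [506.63  99.7 ] -75.9 n [0.97 0.24]
88.0 shift cm [ 0.057 -0.184] turn 0.84 abs [507.21  97.8 ] -75.07 n [0.97 0.26]
90.0 shift cm [ 0.117 -0.374] turn 1.78 abs [507.81  95.9 ] -74.13 n [0.96 0.27]
92.0 shift cm [ 0.179 -0.562] turn 2.83 abs [508.43  94.01] -73.09 n [0.96 0.29]
94.0 shift cm [ 0.243 -0.75 ] turn 3.99 abs [509.07  92.14] -71.93 n [0.95 0.31]
96.0 shift cm [ 0.31  -0.936] turn 5.25 abs [509.73  90.27] -70.66 n [0.94 0.33]
98.0 shift cm [ 0.379 -1.122] turn 6.63 abs [510.42  88.42] -69.28 n [0.94 0.35]
100.0 shift cm [ 0.451 -1.305] turn 8.06 abs [511.14  86.58] -67.85 n [0.93 0.38]
```

```bash
python3 -m crank '[[[0,0,0.8],[0.06,-0.18,0],0],[[0,0,1.8],[0.12,-0.37,0],0],[[0,0,2.8],[0.18,-0.56,0],0],[[0,0,2.8],[0.18,-0.56,0],0]]'
python3 -m crank '[[[0,0,1.2],[0.06,-0.19,0],0],[[0,0,2.5],[0.13,-0.38,0],0],[[0,0,3.8],[0.2,-0.56,0],0],[[0,0,3.8],[0.2,-0.56,0],0]]'
python3 plan.py 98 100 102 104 106 108 110 112 114 -c 510.435 88.437 -69.315 -o -1.45 0.8
python3 - <<'E'
from h import *
o=status.get_obs();print(o["position"],o["force"],o["ft_torque"])
E
```

```text
clock: 11.98
position: [508.6, 93.7, -2.9]
tcp_rot: [0.0, 0.595, 0.804, 0.0]
force: [-0.0, -0.3, -1.0]
gripper_width: 0.129
clock: 12.32
position: [510.6, 88.2, -2.9]
tcp_rot: [0.0, 0.568, 0.823, 0.0]
force: [0.3, 0.8, -1.7]
gripper_width: 0.128
98.0 shift cm [-0.001 -0.002] turn 0.03 abs [510.42  88.42] -69.28 n [0.94 0.35]
100.0 shift cm [ 0.071 -0.185] turn 1.46 abs [511.14  86.58] -67.85 n [0.93 0.38]
102.0 shift cm [ 0.147 -0.367] turn 2.9 abs [511.91  84.76] -66.42 n [0.92 0.4 ]
104.0 shift cm [ 0.229 -0.547] turn 4.33 abs [512.72  82.97] -64.99 n [0.91 0.42]
106.0 shift cm [ 0.314 -0.725] turn 5.76 abs [513.58  81.19] -63.55 n [0.9  0.45]
108.0 shift cm [ 0.404 -0.9  ] turn 7.19 abs [514.48  79.43] -62.12 n [0.88 0.47]
110.0 shift cm [ 0.499 -1.074] turn 8.63 abs [515.42  77.7 ] -60.69 n [0.87 0.49]
112.0 shift cm [ 0.598 -1.245] turn 10.06 abs [516.41  75.99] -59.26 n [0.86 0.51]
114.0 shift cm [ 0.701 -1.413] turn 11.49 abs [517.44  74.31] -57.82 n [0.85 0.53]
[510.55265339  88.20843398  -2.86472351] [ 0.25183348  0.79281093 -1.72120187] [ 0.04897388 -0.11123549  0.01933313]
```

```bash
python3 -m crank '[[[0,0,1.4],[0.07,-0.19,0],0],[[0,0,2.9],[0.15,-0.37,0],0],[[0,0,4.3],[0.23,-0.55,0],0],[[0,0,5.8],[0.31,-0.73,0],0],[[0,0,5.8],[0.31,-0.73,0],0]]'
python3 plan.py 106 108 110 112 114 -c 513.535 81.137 -63.515 -o -1.45 0.8
```

```text
clock: 12.73
position: [513.6, 81.0, -2.9]
tcp_rot: [0.0, 0.526, 0.851, 0.0]
force: [0.2, 0.1, -1.1]
gripper_width: 0.128
106.0 shift cm [0.004 0.005] turn -0.04 abs [513.58  81.19] -63.55 n [0.9  0.45]
108.0 shift cm [ 0.094 -0.17 ] turn 1.39 abs [514.48  79.43] -62.12 n [0.88 0.47]
110.0 shift cm [ 0.189 -0.344] turn 2.83 abs [515.42  77.7 ] -60.69 n [0.87 0.49]
112.0 shift cm [ 0.288 -0.515] turn 4.26 abs [516.41  75.99] -59.26 n [0.86 0.51]
114.0 shift cm [ 0.391 -0.683] turn 5.69 abs [517.44  74.31] -57.82 n [0.85 0.53]
```

```bash
python3 -m crank '[[[0,0,1.4],[0.09,-0.17,0],0],[[0,0,2.8],[0.19,-0.34,0],0],[[0,0,4.3],[0.29,-0.52,0],0],[[0,0,5.7],[0.39,-0.68,0],0],[[0,0,5.7],[0.39,-0.68,0],0]]'
python3 plan.py 116 118 120 122 124 126 128 130 -c 517.435 74.337 -57.815 -o -1.45 0.8
```

```text
clock: 13.15
position: [517.5, 74.3, -2.8]
tcp_rot: [0.0, 0.483, 0.875, 0.0]
force: [-0.6, 0.8, -1.4]
gripper_width: 0.131
116.0 shift cm [ 0.108 -0.169] turn 1.42 abs [518.51  72.65] -56.39 n [0.83 0.55]
118.0 shift cm [ 0.219 -0.332] turn 2.85 abs [519.63  71.02] -54.96 n [0.82 0.57]
120.0 shift cm [ 0.334 -0.492] turn 4.29 abs [520.78  69.42] -53.53 n [0.8  0.59]
122.0 shift cm [ 0.454 -0.649] turn 5.72 abs [521.97  67.85] -52.1 n [0.79 0.61]
124.0 shift cm [ 0.577 -0.803] turn 7.15 abs [523.2  66.3] -50.66 n [0.77 0.63]
126.0 shift cm [ 0.704 -0.954] turn 8.58 abs [524.47  64.79] -49.23 n [0.76 0.65]
128.0 shift cm [ 0.835 -1.102] turn 10.02 abs [525.78  63.31] -47.8 n [0.74 0.67]
130.0 shift cm [ 0.969 -1.247] turn 11.45 abs [527.13  61.87] -46.37 n [0.72 0.69]
```

```bash
python3 -m crank '[[[0,0,1.4],[0.11,-0.17,0],0],[[0,0,2.9],[0.22,-0.33,0],0],[[0,0,4.3],[0.33,-0.49,0],0],[[0,0,5.7],[0.45,-0.65,0],0],[[0,0,5.7],[0.45,-0.65,0],0]]'
python3 plan.py 124 126 128 130 132 -c 521.935 67.837 -52.115 -o -1.45 0.8
```

```text
clock: 13.57
position: [522.1, 67.8, -2.8]
tcp_rot: [0.0, 0.439, 0.898, 0.0]
force: [-0.7, 0.4, -1.2]
gripper_width: 0.13
124.0 shift cm [ 0.127 -0.153] turn 1.45 abs [523.2  66.3] -50.66 n [0.77 0.63]
126.0 shift cm [ 0.254 -0.304] turn 2.88 abs [524.47  64.79] -49.23 n [0.76 0.65]
128.0 shift cm [ 0.385 -0.452] turn 4.32 abs [525.78  63.31] -47.8 n [0.74 0.67]
130.0 shift cm [ 0.519 -0.597] turn 5.75 abs [527.13  61.87] -46.37 n [0.72 0.69]
132.0 shift cm [ 0.657 -0.738] turn 7.18 abs [528.51  60.46] -44.93 n [0.71 0.71]
```

```bash
python3 -m crank '[[[0,0,1.4],[0.13,-0.15,0],0],[[0,0,2.9],[0.25,-0.3,0],0],[[0,0,4.3],[0.38,-0.45,0],0],[[0,0,5.7],[0.52,-0.6,0],0],[[0,0,5.7],[0.52,-0.6,0],0]]'
python3 - <<'E'
from h import *
o=status.get_obs();print(o["position"],o["force"],o["ft_torque"])
w=cams.camera("wrist");cv2.imwrite("pics/wrist11.png",cv2.resize(w["color"][150:350,220:420],None,fx=3,fy=3,interpolation=cv2.INTER_CUBIC))
E
python3 plan.py 132 134 136 138 140 142 144 146 -c 527.135 61.837 -46.415 -o -1.45 0.8
```

```text
clock: 13.98
position: [527.2, 61.8, -2.9]
tcp_rot: [0.0, 0.394, 0.919, 0.0]
force: [0.2, -0.4, -1.2]
gripper_width: 0.129
[527.2372379   61.83511192  -2.86192114] [ 0.19206019 -0.39068736 -1.20589166] [ 0.02450402 -0.14850645  0.00640291]
132.0 shift cm [ 0.137 -0.138] turn 1.48 abs [528.51  60.46] -44.93 n [0.71 0.71]
134.0 shift cm [ 0.279 -0.275] turn 2.91 abs [529.92  59.08] -43.5 n [0.69 0.73]
136.0 shift cm [ 0.423 -0.41 ] turn 4.35 abs [531.37  57.74] -42.07 n [0.67 0.74]
138.0 shift cm [ 0.571 -0.54 ] turn 5.78 abs [532.85  56.44] -40.64 n [0.65 0.76]
140.0 shift cm [ 0.723 -0.667] turn 7.21 abs [534.36  55.17] -39.2 n [0.63 0.77]
142.0 shift cm [ 0.877 -0.789] turn 8.64 abs [535.91  53.94] -37.77 n [0.61 0.79]
144.0 shift cm [ 1.035 -0.908] turn 10.08 abs [537.48  52.75] -36.34 n [0.59 0.81]
146.0 shift cm [ 1.195 -1.023] turn 11.51 abs [539.09  51.6 ] -34.91 n [0.57 0.82]
```

View pics/wrist11.png

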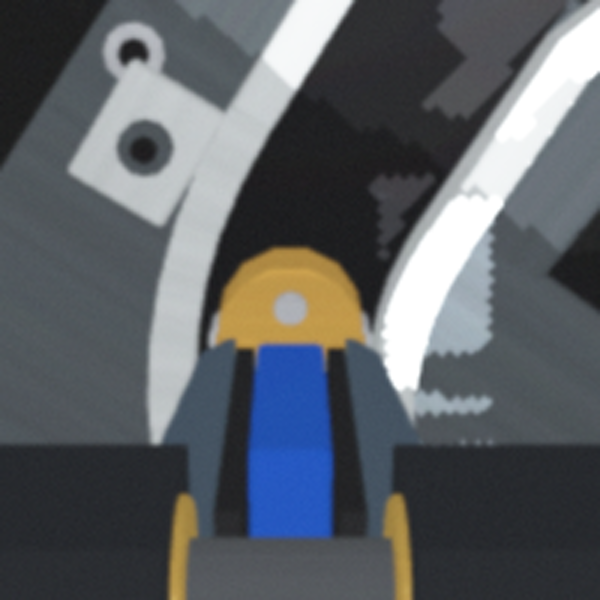

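The wrist view mid-bend shows the carrier (210–372) between walls at about 205 and 380 by the rollers. It's in the channel, clear on both sides, with no side force. Continuing.

```bash
python3 -m crank '[[[0,0,1.5],[0.14,-0.14,0],0],[[0,0,2.9],[0.28,-0.28,0],0],[[0,0,4.3],[0.42,-0.41,0],0],[[0,0,5.8],[0.57,-0.54,0],0],[[0,0,5.8],[0.57,-0.54,0],0]]'
python3 plan.py 140 142 144 146 148 150  -c 532.835 56.437 -40.615 -o -1.45 0.8
```

```text
clock: 14.45
position: [532.9, 56.5, -2.9]
tcp_rot: [0.0, 0.347, 0.938, 0.0]
force: [-0.4, -0.2, -0.8]
gripper_width: 0.128
140.0 shift cm [ 0.153 -0.127] turn 1.41 abs [534.36  55.17] -39.2 n [0.63 0.77]
142.0 shift cm [ 0.307 -0.249] turn 2.84 abs [535.91  53.94] -37.77 n [0.61 0.79]
144.0 shift cm [ 0.465 -0.368] turn 4.28 abs [537.48  52.75] -36.34 n [0.59 0.81]
146.0 shift cm [ 0.625 -0.483] turn 5.71 abs [539.09  51.6 ] -34.91 n [0.57 0.82]
148.0 shift cm [ 0.789 -0.594] turn 7.14 abs [540.72  50.49] -33.47 n [0.55 0.83]
150.0 shift cm [ 0.954 -0.701] turn 8.57 abs [542.38  49.43] -32.04 n [0.53 0.85]
```

```bash
python3 -m crank '[[[0,0,1.4],[0.15,-0.13,0],0],[[0,0,2.8],[0.31,-0.25,0],0],[[0,0,4.3],[0.47,-0.37,0],0],[[0,0,5.7],[0.62,-0.48,0],0],[[0,0,5.7],[0.62,-0.48,0],0]]'
python3 plan.py 148 150 152 154 156 158  -c 539.035 51.637 -34.915 -o -1.45 0.8
```

```text
clock: 14.87
position: [539.1, 51.7, -2.9]
tcp_rot: [0.0, 0.3, 0.954, 0.0]
force: [-0.1, 0.7, -1.3]
gripper_width: 0.133
148.0 shift cm [ 0.169 -0.114] turn 1.44 abs [540.72  50.49] -33.47 n [0.55 0.83]
150.0 shift cm [ 0.334 -0.221] turn 2.87 abs [542.38  49.43] -32.04 n [0.53 0.85]
152.0 shift cm [ 0.503 -0.324] turn 4.31 abs [544.07  48.4 ] -30.61 n [0.51 0.86]
154.0 shift cm [ 0.674 -0.422] turn 5.74 abs [545.78  47.42] -29.18 n [0.49 0.87]
156.0 shift cm [ 0.848 -0.516] turn 7.17 abs [547.51  46.48] -27.74 n [0.47 0.89]
158.0 shift cm [ 1.024 -0.606] turn 8.6 abs [549.27  45.58] -26.31 n [0.44 0.9 ]
```

```bash
python3 -m crank '[[[0,0,1.4],[0.17,-0.11,0],0],[[0,0,2.9],[0.33,-0.22,0],0],[[0,0,4.3],[0.5,-0.32,0],0],[[0,0,5.7],[0.67,-0.42,0],0],[[0,0,5.7],[0.67,-0.42,0],0]]'
python3 plan.py 156 158 160 162 164  -c 545.735 47.437 -29.215 -o -1.45 0.8
```

```text
clock: 15.28
position: [545.8, 47.5, -2.8]
tcp_rot: [0.0, 0.253, 0.968, 0.0]
force: [0.8, -0.6, -0.9]
gripper_width: 0.131
156.0 shift cm [ 0.178 -0.096] turn 1.47 abs [547.51  46.48] -27.74 n [0.47 0.89]
158.0 shift cm [ 0.354 -0.186] turn 2.9 abs [549.27  45.58] -26.31 n [0.44 0.9 ]
160.0 shift cm [ 0.531 -0.271] turn 4.34 abs [551.05  44.73] -24.88 n [0.42 0.91]
162.0 shift cm [ 0.712 -0.352] turn 5.77 abs [552.85  43.92] -23.45 n [0.4  0.92]
164.0 shift cm [ 0.894 -0.428] turn 7.2 abs [554.67  43.16] -22.02 n [0.37 0.93]
```

```bash
python3 -m crank '[[[0,0,1.5],[0.18,-0.1,0],0],[[0,0,2.9],[0.35,-0.19,0],0],[[0,0,4.3],[0.53,-0.27,0],0],[[0,0,5.8],[0.71,-0.35,0],0],[[0,0,5.8],[0.71,-0.35,0],0]]'
python3 plan.py 164 166 168 170 172  -c 552.835 43.937 -23.415 -o -1.45 0.8
```

```text
clock: 15.7
position: [552.9, 44.0, -2.9]
tcp_rot: [0.0, 0.203, 0.979, 0.0]
force: [-0.3, 0.2, -1.6]
gripper_width: 0.128
164.0 shift cm [ 0.184 -0.078] turn 1.4 abs [554.67  43.16] -22.02 n [0.37 0.93]
166.0 shift cm [ 0.367 -0.15 ] turn 2.83 abs [556.51  42.44] -20.58 n [0.35 0.94]
168.0 shift cm [ 0.553 -0.217] turn 4.26 abs [558.37  41.77] -19.15 n [0.33 0.94]
170.0 shift cm [ 0.74  -0.279] turn 5.7 abs [560.24  41.15] -17.72 n [0.3  0.95]
172.0 shift cm [ 0.929 -0.337] turn 7.13 abs [562.13  40.57] -16.29 n [0.28 0.96]
```

```bash
python3 -m crank '[[[0,0,1.4],[0.18,-0.08,0],0],[[0,0,2.8],[0.37,-0.15,0],0],[[0,0,4.3],[0.55,-0.22,0],0],[[0,0,5.7],[0.74,-0.28,0],0],[[0,0,5.7],[0.74,-0.28,0],0]]'
python3 - <<'E'
from h import *
w=cams.camera("wrist");cv2.imwrite("pics/wrist12.png",cv2.resize(w["color"][150:350,220:420],None,fx=3,fy=3,interpolation=cv2.INTER_CUBIC))
E
python3 plan.py 172 174 176 178 180 182 184 186 -c 560.235 41.137 -17.715 -o -1.45 0.8
```

```text
clock: 16.12
position: [560.3, 41.2, -2.8]
tcp_rot: [0.0, 0.155, 0.988, 0.0]
force: [-0.4, -0.1, -1.0]
gripper_width: 0.129
172.0 shift cm [ 0.189 -0.057] turn 1.43 abs [562.13  40.57] -16.29 n [0.28 0.96]
174.0 shift cm [ 0.379 -0.11 ] turn 2.86 abs [564.03  40.04] -14.85 n [0.26 0.97]
176.0 shift cm [ 0.571 -0.158] turn 4.29 abs [565.94  39.56] -13.42 n [0.23 0.97]
178.0 shift cm [ 0.763 -0.202] turn 5.7 abs [567.87  39.12] -12.01 n [0.21 0.98]
180.0 shift cm [ 0.956 -0.243] turn 7.01 abs [569.8  38.7] -10.7 n [0.19 0.98]
182.0 shift cm [ 1.151 -0.282] turn 8.21 abs [571.74  38.31] -9.51 n [0.17 0.99]
184.0 shift cm [ 1.346 -0.319] turn 9.3 abs [573.69  37.95] -8.42 n [0.15 0.99]
186.0 shift cm [ 1.542 -0.353] turn 10.27 abs [575.65  37.6 ] -7.44 n [0.13 0.99]
```

View pics/wrist12.png

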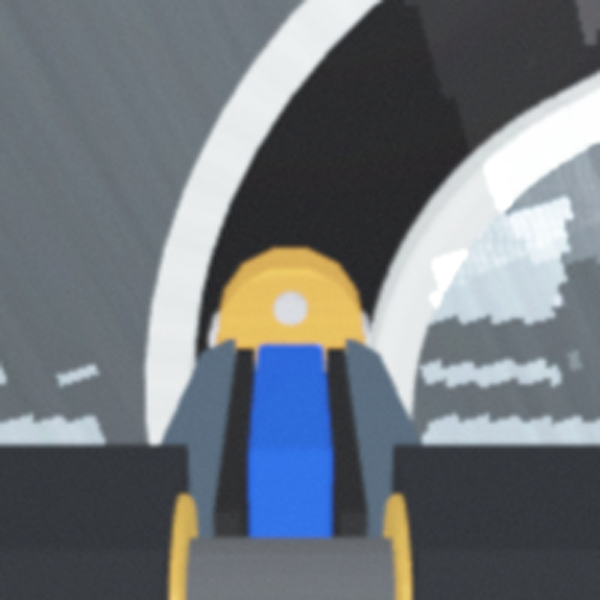

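```bash
python3 -m crank '[[[0,0,1.4],[0.19,-0.06,0],0],[[0,0,2.8],[0.38,-0.12,0],0],[[0,0,4.3],[0.57,-0.17,0],0],[[0,0,5.7],[0.76,-0.22,0],0],[[0,0,5.7],[0.76,-0.22,0],0]]'
python3 plan.py 180 182 184 186 188 190 192 -c 567.835 38.937 -12.015 -o -1.45 0.6
```

```text
clock: 16.58
position: [567.9, 39.0, -2.9]
tcp_rot: [0.0, 0.105, 0.994, 0.0]
force: [0.1, -0.4, -0.4]
gripper_width: 0.132
180.0 shift cm [ 0.196 -0.043] turn 1.31 abs [569.8  38.5] -10.7 n [0.19 0.98]
182.0 shift cm [ 0.391 -0.082] turn 2.51 abs [571.74  38.11] -9.51 n [0.17 0.99]
184.0 shift cm [ 0.586 -0.119] turn 3.6 abs [573.69  37.75] -8.42 n [0.15 0.99]
186.0 shift cm [ 0.782 -0.153] turn 4.57 abs [575.65  37.4 ] -7.44 n [0.13 0.99]
188.0 shift cm [ 0.978 -0.185] turn 5.44 abs [577.62  37.08] -6.58 n [0.11 0.99]
190.0 shift cm [ 1.175 -0.215] turn 6.19 abs [579.59  36.79] -5.82 n [0.1  0.99]
192.0 shift cm [ 1.373 -0.242] turn 6.84 abs [581.56  36.52] -5.18 n [0.09 1.  ]
```

```bash
python3 -m crank '[[[0,0,1.3],[0.2,-0.04,0],0],[[0,0,2.5],[0.39,-0.08,0],0],[[0,0,3.6],[0.59,-0.12,0],0],[[0,0,4.6],[0.78,-0.15,0],0],[[0,0,4.6],[0.78,-0.15,0],0]]'
python3 plan.py 188 190 192 194 196 198 200 202 204 208 -c 575.635 37.437 -7.415 -o -1.45 0.6
```

```text
clock: 17.0
position: [576.2, 37.4, -2.8]
tcp_rot: [0.0, 0.064, 0.998, 0.0]
force: [1.2, -0.1, -0.2]
gripper_width: 0.132
188.0 shift cm [ 0.198 -0.035] turn 0.84 abs [577.62  37.08] -6.58 n [0.11 0.99]
190.0 shift cm [ 0.395 -0.065] turn 1.59 abs [579.59  36.79] -5.82 n [0.1  0.99]
192.0 shift cm [ 0.593 -0.092] turn 2.24 abs [581.56  36.52] -5.18 n [0.09 1.  ]
194.0 shift cm [ 0.791 -0.117] turn 2.77 abs [583.54  36.27] -4.64 n [0.08 1.  ]
196.0 shift cm [ 0.989 -0.139] turn 3.2 abs [585.53  36.05] -4.22 n [0.07 1.  ]
198.0 shift cm [ 1.188 -0.158] turn 3.51 abs [587.52  35.85] -3.9 n [0.07 1.  ]
200.0 shift cm [ 1.387 -0.175] turn 3.72 abs [589.51  35.68] -3.7 n [0.06 1.  ]
202.0 shift cm [ 1.587 -0.19 ] turn 3.81 abs [591.5   35.54] -3.6 n [0.06 1.  ]
204.0 shift cm [ 1.787 -0.203] turn 3.82 abs [593.5   35.41] -3.59 n [0.06 1.  ]
208.0 shift cm [ 2.186 -0.228] turn 3.82 abs [597.49  35.16] -3.59 n [0.06 1.  ]
```

```bash
python3 -m crank '[[[0,0,0.8],[0.2,-0.04,0],0],[[0,0,1.6],[0.4,-0.07,0],0],[[0,0,2.2],[0.59,-0.09,0],0],[[0,0,2.8],[0.79,-0.12,0],0],[[0,0,2.8],[0.79,-0.12,0],0]]'
python3 -m crank '[[[0,0,0.4],[0.2,-0.02,0],0],[[0,0,0.7],[0.4,-0.04,0],0],[[0,0,0.9],[0.6,-0.06,0],0],[[0,0,1.0],[0.8,-0.07,0],0],[[0,0,1.0],[0.8,-0.07,0],0]]'
python3 - <<'E'
from h import *
o=status.get_obs();print(o["position"],o["force"],o["ft_torque"])
w=cams.camera("wrist");cv2.imwrite("pics/wrist13.png",cv2.resize(w["color"][150:350,220:420],None,fx=3,fy=3,interpolation=cv2.INTER_CUBIC))
c=cams.camera("side");cv2.imwrite("pics/side13.png",cv2.resize(c["color"][180:330,220:400],None,fx=4,fy=4,interpolation=cv2.INTER_CUBIC))
E
```

```text
clock: 17.42
position: [584.1, 36.2, -2.8]
tcp_rot: [0.0, 0.04, 0.999, 0.0]
force: [-0.1, -0.4, -0.2]
gripper_width: 0.131
clock: 17.83
position: [592.1, 35.5, -2.8]
tcp_rot: [0.0, 0.031, 1.0, 0.0]
force: [0.6, 0.3, -1.3]
gripper_width: 0.127
[592.06117049  35.5249932   -2.79490004] [ 0.62093505  0.25474261 -1.27828389] [ 0.03895857 -0.07926739 -0.04058449]
```

View pics/wrist13.png

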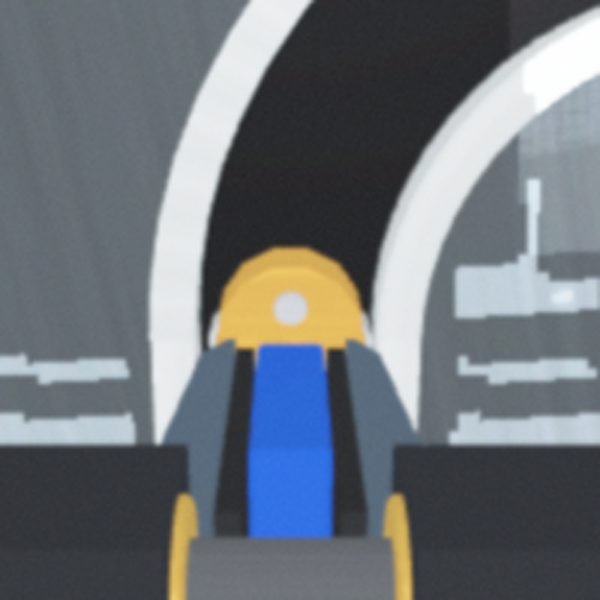

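View pics/side13.png

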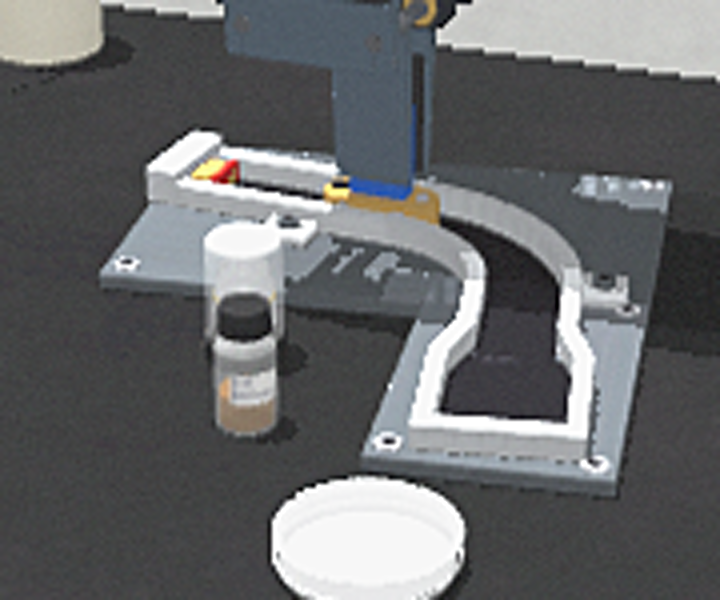

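The carrier is in the last straight: still in the channel, no side force. On toward the shoe.

```bash
python3 -m crank '[[[0,0,0],[0.25,-0.02,0],0],[[0,0,0],[0.5,-0.03,0],0],[[0,0,0],[0.75,-0.05,0],0],[[0,0,0],[1.0,-0.06,0],0],[[0,0,0],[1.25,-0.08,0],0],[[0,0,0],[1.5,-0.09,0],0],[[0,0,0],[1.5,-0.09,0],0]]'
python3 -m crank '[[[0,0,0],[0.25,-0.02,0],0],[[0,0,0],[0.5,-0.03,0],0],[[0,0,0],[0.75,-0.05,0],0],[[0,0,0],[1.0,-0.06,0],0],[[0,0,0],[1.25,-0.08,0],0],[[0,0,0],[1.5,-0.09,0],0],[[0,0,0],[1.5,-0.09,0],0]]'
python3 -m crank '[[[0,0,0],[0.25,-0.02,0],0],[[0,0,0],[0.5,-0.03,0],0],[[0,0,0],[0.75,-0.05,0],0],[[0,0,0],[1.0,-0.06,0],0],[[0,0,0],[1.25,-0.08,0],0],[[0,0,0],[1.25,-0.08,0],0]]'
python3 - <<'E'
from h import *
o=status.get_obs();print(o["position"],o["force"],o["ft_torque"])
w=cams.camera("wrist");cv2.imwrite("pics/wrist14.png",cv2.resize(w["color"][150:350,220:420],None,fx=3,fy=3,interpolation=cv2.INTER_CUBIC))
c=cams.camera("side");cv2.imwrite("pics/side14.png",cv2.resize(c["color"][190:270,235:345],None,fx=6,fy=6,interpolation=cv2.INTER_CUBIC))
E
```

```text
clock: 18.52
position: [607.2, 34.6, -2.8]
tcp_rot: [0.0, 0.032, 1.0, 0.0]
force: [0.2, -0.3, -0.7]
gripper_width: 0.132
clock: 19.1
position: [622.2, 33.7, -2.8]
tcp_rot: [0.0, 0.032, 1.0, 0.0]
force: [0.1, 0.3, -1.8]
gripper_width: 0.133
clock: 19.6
position: [634.7, 32.9, -2.8]
tcp_rot: [0.0, 0.032, 1.0, 0.0]
force: [-1.0, 0.6, -1.4]
gripper_width: 0.13
[634.66542153  32.89948594  -2.82745406] [-1.0167016   0.64981221 -1.41882667] [ 0.13046648 -0.11167395  0.00324851]
```

View pics/wrist14.png

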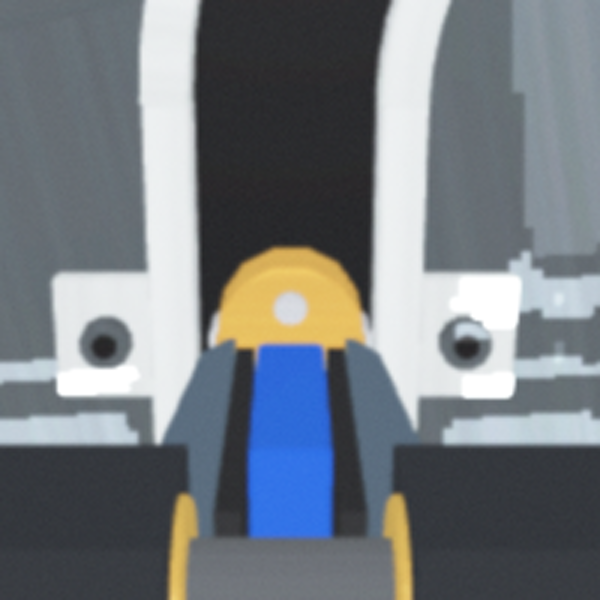

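View pics/side14.png

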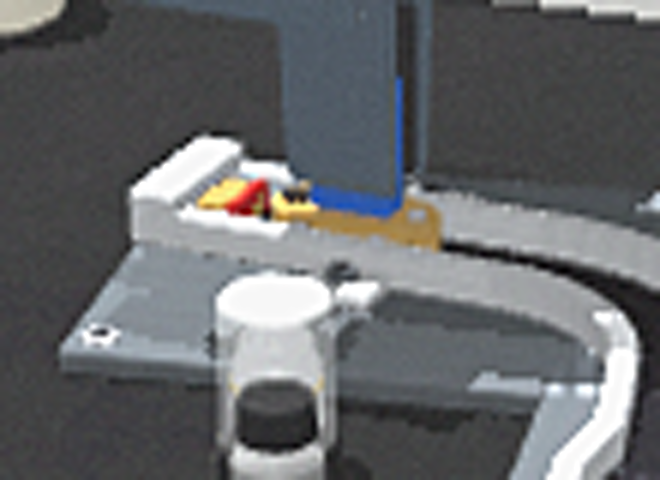

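```bash
python3 -m crank '[[[0,0,0],[0.2,-0.04,0],0],[[0,0,0],[0.4,-0.08,0],0],[[0,0,0],[0.6,-0.1,0],0],[[0,0,0],[0.7,-0.1,0],0],[[0,0,0],[0.7,-0.1,0],0]]'
python3 -m crank '[[[0,0,0],[0.1,-0.01,0],0],[[0,0,0],[0.2,-0.01,0],0],[[0,0,0],[0.3,-0.02,0],0],[[0,0,0],[0.3,-0.02,0],0]]'
python3 -m crank '[[[0,0,0],[0.1,-0.01,0],0],[[0,0,0],[0.2,-0.01,0],0],[[0,0,0],[0.3,-0.02,0],0],[[0,0,0],[0.3,-0.02,0],0]]'
```

```text
clock: 20.12
position: [641.4, 31.9, -2.9]
tcp_rot: [0.0, 0.032, 1.0, -0.0]
force: [-0.3, 0.7, -1.6]
gripper_width: 0.131
clock: 20.45
position: [644.0, 31.8, -2.9]
tcp_rot: [-0.0, 0.032, 1.0, 0.0]
force: [-0.5, 0.9, -0.8]
gripper_width: 0.13
clock: 20.78
position: [646.4, 31.6, -2.9]
tcp_rot: [-0.001, 0.032, 1.0, -0.0]
force: [-5.1, 1.1, 4.6]
gripper_width: 0.128
```

```bash
python3 -m crank '[[[0,0,0],[0.1,-0.01,0],0],[[0,0,0],[0.2,-0.01,0],0],[[0,0,0],[0.2,-0.01,0],0]]'
python3 -m crank '[[[0,0,0],[0.1,-0.01,0],0],[[0,0,0],[0.2,-0.01,0],0],[[0,0,0],[0.2,-0.01,0],0]]'
python3 - <<'E'
from h import *
c=cams.camera("side");cv2.imwrite("pics/side15.png",cv2.resize(c["color"][190:270,235:345],None,fx=6,fy=6,interpolation=cv2.INTER_CUBIC))
w=cams.camera("wrist");cv2.imwrite("pics/wrist15.png",cv2.resize(w["color"][150:350,220:420],None,fx=3,fy=3,interpolation=cv2.INTER_CUBIC))
E
```

```text
clock: 21.03
position: [648.4, 31.5, -2.9]
tcp_rot: [-0.001, 0.032, 1.0, -0.0]
force: [-5.0, 0.7, 5.2]
gripper_width: 0.131
clock: 21.28
position: [650.4, 31.3, -3.0]
tcp_rot: [-0.001, 0.032, 1.0, -0.0]
force: [-5.5, 0.2, 4.8]
gripper_width: 0.131
```

View pics/side15.png

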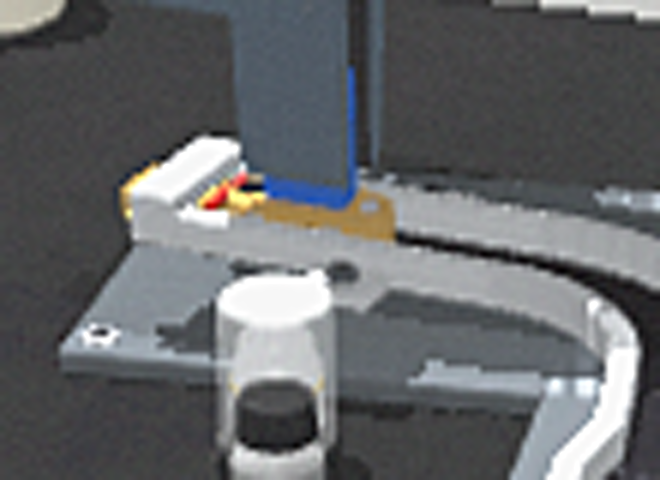

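View pics/wrist15.png

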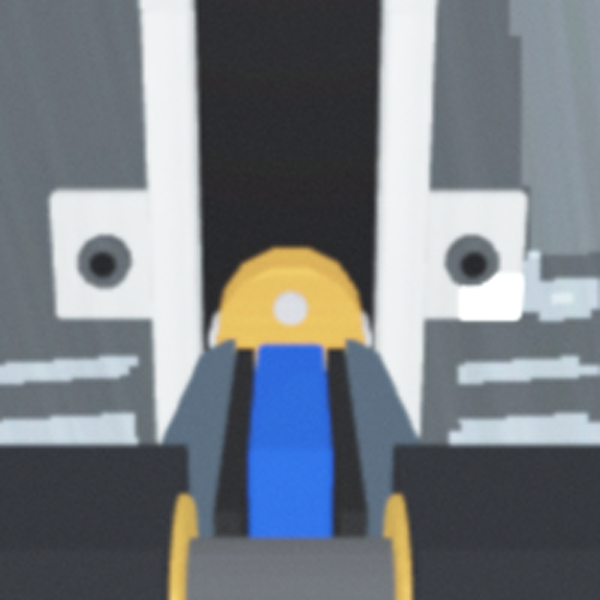

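The shoe is moving in at about 5 N, its plug now showing behind the end block. The carrier is centred in the channel. I'll step on gently until the force shows the stop.

```bash
python3 -m crank '[[[0,0,0],[0.1,-0.01,0],0],[[0,0,0],[0.2,-0.01,0],0],[[0,0,0],[0.2,-0.01,0],0]]'
python3 -m crank '[[[0,0,0],[0.05,0,0],0],[[0,0,0],[0.1,-0.01,0],0],[[0,0,0],[0.1,-0.01,0],0]]'
```

```text
clock: 21.63
position: [652.5, 31.3, -2.9]
tcp_rot: [-0.001, 0.032, 1.0, -0.0]
force: [-5.6, 0.4, 4.1]
gripper_width: 0.132
clock: 21.88
position: [653.4, 31.1, -2.9]
tcp_rot: [-0.001, 0.032, 1.0, -0.0]
force: [-5.5, -0.2, 4.8]
gripper_width: 0.128
```

```bash
python3 -m crank '[[[0,0,0],[0.05,0,0],0],[[0,0,0],[0.05,0,0],0]]'
```

```text
clock: 22.05
position: [653.8, 31.1, -2.9]
tcp_rot: [-0.001, 0.032, 1.0, -0.0]
force: [-6.1, 0.4, 5.5]
gripper_width: 0.129
```

```bash
python3 -m crank '[[[0,0,0],[0.05,0,0],0],[[0,0,0],[0.05,0,0],0]]'; python3 -m crank '[[[0,0,0],[0.05,-0.01,0],0],[[0,0,0],[0.05,-0.01,0],0]]'
```

```text
clock: 22.22
position: [653.7, 31.2, -2.9]
tcp_rot: [-0.001, 0.032, 1.0, -0.0]
force: [-9.2, 0.5, 9.7]
gripper_width: 0.129
clock: 22.38
position: [653.8, 31.1, -2.9]
tcp_rot: [-0.002, 0.032, 1.0, -0.0]
force: [-12.6, 1.1, 11.8]
gripper_width: 0.131
```

```bash
python3 -m crank '[[[0,0,0],[0.05,0,0],0],[[0,0,0],[0.05,0,0],0]]'
```

```text
clock: 22.55
position: [653.8, 31.1, -2.8]
tcp_rot: [-0.002, 0.032, 0.999, -0.0]
force: [-15.5, 0.9, 16.1]
gripper_width: 0.13
```

The position stalled at 653.8 while the force climbed 6→15 N, so that's the stop (the model's home is 654.1). I'll relieve the push and then check with the cameras before releasing.

```bash
python3 -m crank '[[[0,0,0],[-0.08,0,0],0],[[0,0,0],[-0.15,0,0],0],[[0,0,0],[-0.15,0,0],0]]'
python3 - <<'E'
from h import *
c=cams.camera("side");cv2.imwrite("pics/side16.png",cv2.resize(c["color"][190:270,235:345],None,fx=6,fy=6,interpolation=cv2.INTER_CUBIC))
c=cams.camera("top");cv2.imwrite("pics/top16.png",cv2.resize(c["color"][140:250,330:440],None,fx=5,fy=5,interpolation=cv2.INTER_CUBIC))
E
```

```text
clock: 22.8
position: [653.8, 31.1, -2.9]
tcp_rot: [-0.001, 0.032, 1.0, 0.0]
force: [-6.9, 1.0, 4.7]
gripper_width: 0.123
```

View pics/side16.png

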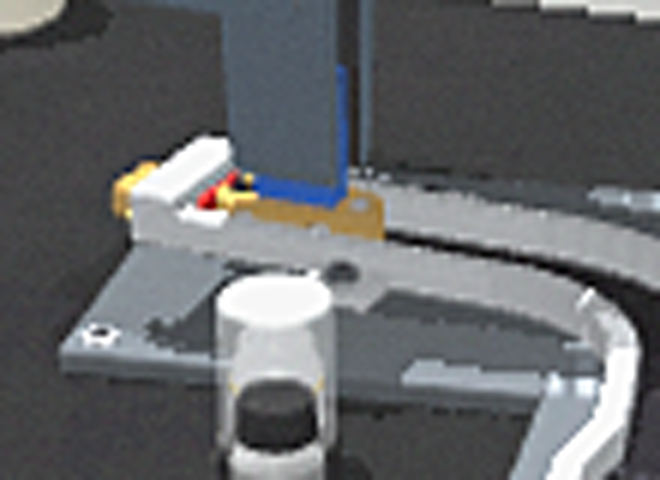

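View pics/top16.png

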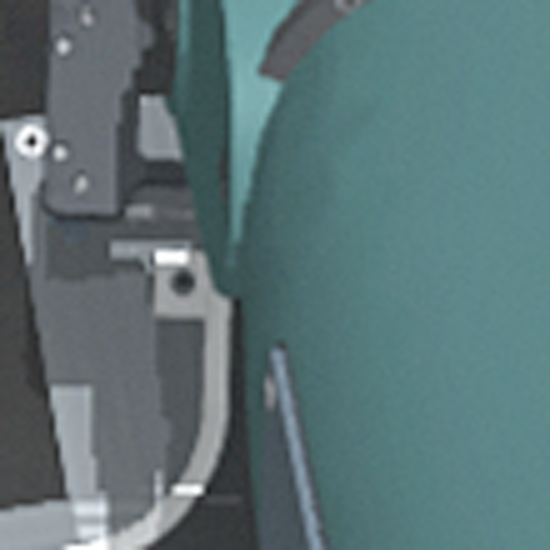

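```bash
python3 -m crank '[[[0,0,0],[-0.06,0,0],0],[[0,0,0],[-0.06,0,0],0]]'; python3 -m crank '[[[0,0,0],[0,0,0],0.2],[[0,0,0],[0,0,0],0.3],[[0,0,0],[0,0,0],0.4],[[0,0,0],[0,0,0],0.4],[[0,0,0],[0,0,0],0.4],[[0,0,0],[0,0,0],0.4]]'
```

```text
clock: 23.07
position: [653.7, 31.1, -2.9]
tcp_rot: [-0.0, 0.032, 1.0, 0.0]
force: [-3.2, 1.7, 2.5]
gripper_width: 0.129
clock: 23.57
position: [654.0, 31.0, -2.8]
tcp_rot: [0.0, 0.032, 1.0, -0.0]
force: [-0.4, 0.7, -0.4]
gripper_width: 0.4
```

Released, with no residual force. I'll rise straight up, then back away to clear the views.

```bash
python3 -m crank '[[[0,0,0],[0,0,1],0.4],[[0,0,0],[0,0,3],0.4],[[0,0,0],[0,0,6],0.4],[[0,0,0],[0,0,9.5],0.4],[[0,0,0],[0,0,13],0.4],[[0,0,0],[0,0,16.5],0.4],[[0,0,0],[0,0,20],0.4],[[0,0,0],[0,0,20],0.4]]'
python3 -m crank '[[[0,0,0],[0,-4,0],0.4],[[0,0,0],[0,-8,0],0.4],[[0,0,0],[0,-12,0],0.4],[[0,0,0],[0,-16,0],0.4],[[0,0,0],[0,-20,0],0.4],[[0,0,0],[0,-24,0],0.4],[[0,0,0],[0,-28,0],0.4],[[0,0,0],[0,-32,0],0.4]]'
python3 - <<'E'
from rail import *
c=cams.camera("side");cv2.imwrite("pics/side17.png",cv2.resize(c["color"][190:350,225:405],None,fx=4,fy=3.7,interpolation=cv2.INTER_CUBIC))
c=cams.camera("top");cv2.imwrite("pics/top17.png",cv2.resize(c["color"][140:310,210:450],None,fx=3.2,fy=3.2,interpolation=cv2.INTER_CUBIC))
E
```

```text
clock: 24.23
position: [657.4, 31.1, 205.4]
tcp_rot: [0.005, 0.032, 0.999, 0.0]
force: [1.0, 0.1, 0.4]
gripper_width: 0.402
clock: 24.9
position: [653.6, -291.0, 197.8]
tcp_rot: [0.0, 0.032, 1.0, -0.0]
force: [1.2, -0.1, -0.9]
gripper_width: 0.402
```

View pics/side17.png

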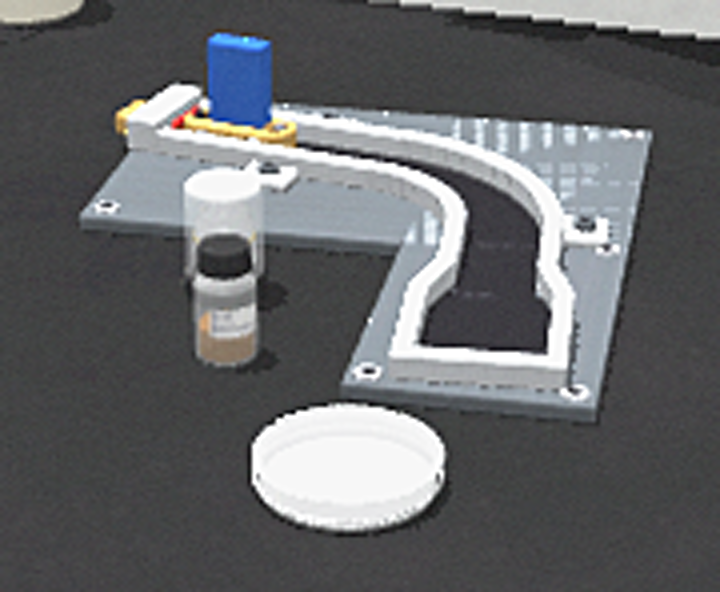

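View pics/top17.png

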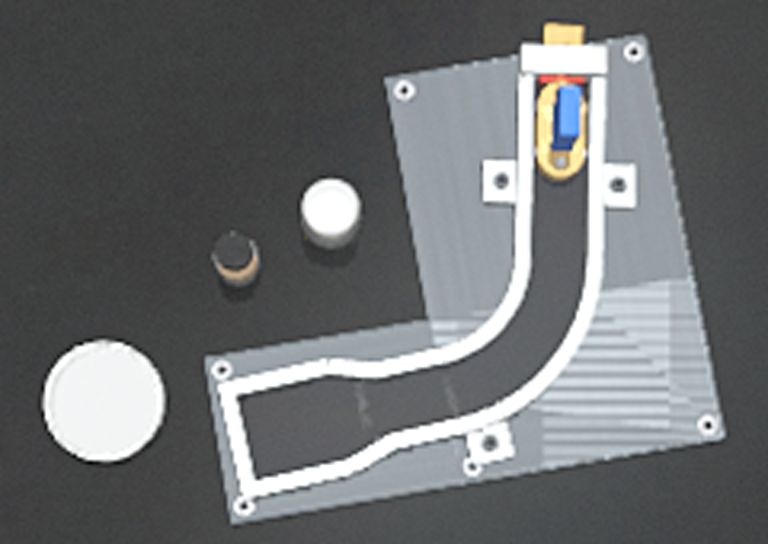

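Run:
```python
from rail import *
o=np.load("rail.npy");c=cams.camera("top");b0=cv2.imread("pics/top0.png")
e=np.array([np.cos(np.radians(75)),np.sin(np.radians(75))]); nrm=np.array([-e[1],e[0]]); Q=np.array([85+80*np.sin(np.radians(75)),80-80*np.cos(np.radians(75))])
def meas(im,lab):
    hsv=cv2.cvtColor(im,cv2.COLOR_BGR2HSV);H,S,V=hsv[...,0],hsv[...,1],hsv[...,2]
    box=np.zeros(H.shape,bool);box[140:205,370:405]=1
    for nm,m,z in(("red",((H<8)|(H>172))&(S>120)&(V>100),20),("brass",(H>12)&(H<30)&(S>80)&(V>100),22)):
        v,u=np.nonzero(m&box); d=tol(ray(c,np.c_[u,v],z),o[:2],o[2])-Q; s=d@e;t=d@nrm
        hi=s>108;lo=s<108
        print(lab,nm,"s",s.min().round(1),s.max().round(1),"lo max",s[lo].max().round(1),"t",t[lo].min().round(1),t[lo].max().round(1), "n",len(s))
meas(b0,"before");meas(c["color"],"now")
# bystanders diff
d=cv2.absdiff(b0,c["color"]).max(2)>60; n,l,st,ce=cv2.connectedComponentsWithStats(d.astype(np.uint8))
print([(st[i].tolist()) for i in range(1,n) if st[i][4]>8])
```

```text
before red s 91.7 95.8 lo max 95.8 t -12.4 13.4 n 24
before brass s 95.0 125.5 lo max 106.2 t -10.2 12.0 n 86
now red s 101.4 105.2 lo max 105.2 t -12.2 13.6 n 25
now brass s 46.1 136.6 lo max 102.5 t -12.8 15.2 n 277
[[602, 84, 8, 14, 28], [604, 84, 36, 70, 1508], [610, 87, 7, 6, 13], [593, 142, 2, 6, 10], [380, 147, 13, 6, 66], [377, 163, 17, 33, 400], [289, 263, 32, 20, 425], [344, 445, 282, 35, 4421], [400, 449, 12, 5, 18], [403, 471, 27, 9, 138]]
```

Run:
```python
from rail import *
o=np.load("rail.npy");c=cams.camera("top");a=cv2.imread("pics/top0.png").astype(float);b=c["color"].astype(float)
for nm,im in(("before",a),("now",b)):
    col=im[145:185,382:391]; 
    red=np.clip(col[...,2]-np.maximum(col[...,1],col[...,0])-40,0,None).sum(1); r=np.arange(145,185)
    print(nm,"red row centroid",(red*r).sum()/red.sum(), "back profile R-B",(col[...,2]-col[...,0]).mean(1)[:14].astype(int))
print("mm/px",(ray(c,[(386,165)],20)-ray(c,[(386,166)],20))[0])
```

```text
before red row centroid 169.94044117647059 back profile R-B [ -1  -1  -1  -1   0  -1  -5   4 101   3   0   0   0   0]
now red row centroid 164.3111268603827 back profile R-B [ -1 -10  44 100  92  96  96  99 103   6   0   0   0   0]
mm/px [ 1.88605341 -0.08230635  0.        ]
```

Run:
```python
from cell import r,status
print(r.close_job(), status.get_obs()["clock"])
```

```text
the job is handed in; nothing more can be done
the job is handed in; nothing more can be done
```

The carrier is at the far end of the rail, released, and the contact shoe was pushed to its stop. I handed the job in at about 25 s of the allowed 72. I gripped it by the blue tab and slid it through the funnel, round the bend and down the last straight. Readings showed about 1 N or less sideways, never lifting it out of the channel.

**Shoe:** it slid in at 5–6 N. Then the position stopped at x = 653.8 mm while the force rose to 15.5 N, the highest reading, against the 25 N limit. That fits the expected home position of 654.1 mm. I eased the push off before letting go.

**Last pictures:** the top view puts the carrier within about 1 mm of its home position. It shows the shoe moved in about 10.4 mm, which fits a full stroke of 12 mm only if it started about 1.6 mm in. The camera alone can't prove the last millimetre, so "fully home" rests on the force stop. Comparing before and after, the objective case, vial and petri dish had not moved, and the gripper was well clear.

**Checks that disagreed:**
- **Finger height:** the pictures showed the fingertips about 33 mm higher than the reported tool position. Lowering in small, force-checked steps agreed with that, so I gripped at the height seen in the pictures.
- **Camera offset:** the wrist and top cameras differed by 1–3 mm along the rail. I used a value in between and watched the side force.
- **Shoe contact:** the force first appeared 1–3 mm later than the camera-measured travel suggests.

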